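Load the test kiln from the lid mould, close it and set its firing dial

ROBOT

A 7-joint arm with a two-finger parallel gripper is mounted at the origin on the work surface. World frame = base frame: x ahead of the robot, y to its left, z up, the work surface at z = 0. Lengths are in m, angles in rad, forces in N, time in s.
With the tool pointing down it reaches from about 0.425 to 0.925 m from the base axis. Payload 6.8 kg.
Tool frame: the origin (TCP) lies at the very end of the fingers, on their centre line; the grasp point (between the pads) lies bot.tcp_to_grasp behind it (bot.tcp_to_grasp is the distance from the TCP to the grasp point, in m); z points along the fingers, y is the line along which they close (so a half turn about z gives the same grasp; the last joint's range is limited). The gripper opens to 85 mm and grips with 20 to 120 N. Pads are 22 mm wide; open, the fingers measure 114 mm over their backs; the gripper's body (76 mm by 85 mm) begins 54 mm behind the grasp point. The pads swing forward as they close: fully open they stand 13 mm farther back than shut.
Start: joints at [-1.351, 0.477, 0.022, 1.555, -0.011, 1.109, -0.083], TCP at [0.217, 0.639, 0.231] pointing down, gripper open.
Joint ranges: [-2.96, 2.96], [-0.34, 2.1], [-1.41, 1.46], [0.24, 2.44], [-1.37, 4.51], [0.17, 1.92], [-2.96, 2.96]. Speed limits (rad/s): [2.39, 2.39, 3.14, 3.14, 3.14, 3.14, 3.14].

INTERFACE

Orientations are given as a unit quaternion [w, x, y, z].
In Python, from station import bot gives the robot as it stands.
- The arm moves only by the tool servo_tool, never from a script. Its argument "motion" is a list that holds one entry, the list of rows, each a list of 7 numbers: the shift along the tool's x, y, z in m, then the turn, a rotation vector about the tool's x, y, z in units of 5 degrees (1.0 is 5 degrees), then the opening, from 0 (shut) to 1 (fully open). A call has 1 to 20 rows; each row is the pose to reach, as a shift and turn from the pose commanded when the call began, along the tool's axes at that moment; what a row does not reach only later rows make up. A row lasts 1/12 s, in which the tool goes at most 41.7 mm and 7.16 degrees, less where a joint would pass 70% of its speed; a pose out of reach is approached as far as the arm can. A call with a gripper value outside its range is refused whole. The fingers move at their own pace and stop on an object; "grip_force" is the grip in N (left out, the last holds). Time passes only in rows, so rows that repeat a pose let the fingers close. It gives the time, the measured TCP pose, the force, the opening and the grip force at its end, in the units of the state.
- bot.get_obs(): the state, without advancing time (a new reading comes with each control period).
- bot.read_camera(name): name is "scene" or "side" or "wrist"; returns a dict with "img" (420x560x3 uint8, red, green, blue), "K" (3x3 intrinsics, pixels), "k1" (the pictures are not rectified: a ray, as slopes to the right and down, at radius r is drawn at 1 + k1 r^2 times it, then the intrinsics apply), "pose" (4x4, takes a point from camera to world coordinates). Camera axes: x right, y down, z forward; pixel columns grow to the right and rows downward; lengths in m; the calibration is good to about 2 mm. A picture is of the moment at which its call begins. There is no depth.
- bot.hand_in(): hands the job in; it is judged then, once.
The state is a dict: "t": time; "q": joint angles; "joint_vel": joint speeds; "joint_torque": joint torques, N m; "eef_pos": TCP position; "tool_rot": TCP orientation; "contact_force": force on the tool from outside, world axes, zero at the start; "torque": the same for the moment, N m; "gripper_width": opening from 0.0 (shut) to 1.0 (fully open); "grasp_force": force on a finger pad.
Only numpy, scipy, OpenCV 4.12 (cv2) and the standard library are available. Lean on these libraries where they do the work, as an engineer would, in place of code of your own. Each camera call takes 0.05 s, during which the arm holds its last target. There are 200 camera calls.

TASK

Take the cover off the small test kiln by its handle and lay it flat on the plywood board, then lift every dried jar lid out of the plaster mould and stand it, knob up, on the shelf inside the kiln. When all are in, put the cover back squarely on the kiln's rim. Last, push in the dial on the kiln's switch box, turn it clockwise to 6, that is six clicks from its off stop (it may have been left a click or two on), and let it spring back out; leave the bowl and the clay fir tree alone.

Things in the scene. Friction and masses are not known exactly. Their poses are not given: they have to be found in the camera images.
- mould: white plaster block lying on the table, 180 x 180 x 32 mm, fixed, with four round cavities 56 mm across and 10 mm deep in its top, centred at x, y = +-43 mm from the block's centre in its own axes. Origin: centre of the underside; z up.
- lid1: dried clay jar lid, 55 g, one of up to four alike (None from the start if absent): a disc 52 mm across, 10 mm thick, with a round knob on its middle, 19 mm across at the neck, 22 mm at the top, from 10 to 34 mm above the underside. Lies loose in a mould cavity, knob up, 2 mm of play, underside 22 mm above the table. Origin: centre of the underside; z up through the knob.
- lid2: dried clay jar lid, 55 g, one of up to four alike (None from the start if absent): a disc 52 mm across, 10 mm thick, with a round knob on its middle, 19 mm across at the neck, 22 mm at the top, from 10 to 34 mm above the underside. Lies loose in a mould cavity, knob up, 2 mm of play, underside 22 mm above the table. Origin: centre of the underside; z up through the knob.
- lid3: dried clay jar lid, 55 g, one of up to four alike (None from the start if absent): a disc 52 mm across, 10 mm thick, with a round knob on its middle, 19 mm across at the neck, 22 mm at the top, from 10 to 34 mm above the underside. Lies loose in a mould cavity, knob up, 2 mm of play, underside 22 mm above the table. Origin: centre of the underside; z up through the knob.
- lid4: dried clay jar lid, 55 g, one of up to four alike (None from the start if absent): a disc 52 mm across, 10 mm thick, with a round knob on its middle, 19 mm across at the neck, 22 mm at the top, from 10 to 34 mm above the underside. Lies loose in a mould cavity, knob up, 2 mm of play, underside 22 mm above the table. Origin: centre of the underside; z up through the knob.
- kiln: small test kiln fixed on the table: steel case 240 x 240 mm lined with cream firebrick, open on top, rim 130 mm above the table, walls 40 mm thick round a chamber 160 x 160 mm; a grey switch box 110 mm deep, 150 wide, 118 high is built on its -x side. Origin: on the table under the chamber's centre; x points away from the switch box, z up.
- kiln_shelf (a point): centre of the top of the kiln shelf, the chamber's flat floor on which the lids are to stand, 80 mm above the table and 50 mm below the rim; axes as the kiln's, the walls lie at x, y = +-80 mm.
- kiln_rim (a point): centre of the chamber at the level of the rim's top, 130 mm above the table; axes as the kiln's.
- cover: loose kiln cover, a square cream slab with a steel band, 240 x 240 x 35 mm, 0.7 kg, lying on the kiln at the start, handle up. A round wooden bar handle, 14 mm thick, 100 mm long along the cover's y axis, stands over its centre on two posts, its axis 67 mm above the underside. Origin: centre of the underside; z up.
- cover_handle (a point): middle of the cover's handle bar, 67 mm above the cover's underside; axes as the cover's (the bar runs along y).
- board: plywood board lying fixed on the table, 250 x 250 mm, 12 mm thick, where the cover is laid while the kiln is open. Origin: centre of the underside; its top is 12 mm above; z up.
- dial (a joint): dial angle, rad: 0 at its anticlockwise stop (off), growing clockwise seen from above. Nine places, a click every 0.5236 rad up to a stop at 4.189; place 6 is 3.1416. It starts at 0, 1 or 2 clicks. While out it is locked in its place with 0.04 rad of play. Pushed in, it turns with about 0.07 N m and snaps to the nearest click when let go.
- dial_push (a joint): how far the dial is pushed in, m: 0 out, 0.006 fully in (against a spring, about 3 N at first, 7 N fully in). It must be in by at least 0.005 to turn, and springs out when let go near a click.
- dial_grip (a point): on the dial's upright axis at grip height, 39 mm above the panel when out (157 mm above the table), 175 mm to the kiln's -x side. The dial: black disc 44 mm across, 8 mm thick, with a bar grip 42 x 14 mm on it, from 25 mm below to 7 mm above this point. The bar runs along the point's x, its white pointer to -x, away from the kiln at angle 0. Nine dots mark the places. Turns and sinks with the dial.
- bowl: yellow plastic bowl, 120 mm across, 50 mm high, loose, not part of the job. Origin: centre of its foot.
- fir_tree: clay fir-tree figure, 72 mm across, 98 mm high, loose, not part of the job. Origin: centre of its foot.
Things that resemble listed ones, but are neither listed nor needed, are in the scene too. What is shaped like the lid3 but orange is not meant. What is shaped like the lid1 but black is not meant.

How it is judged:
On the way, in this order (a step that is already met when the one before it is completed fails the run):
1. the cover lies on the board, let go (horizontal distance between cover and board below 0.05 m and z of cover in the frame of board between 0.008 and 0.017 m and angle between cover's own z axis and vertical below 0.05 rad and contact force between the fingers and cover below 0.5 N), for 0.2 s.
2. all the lids stand on the kiln shelf (x of lid1 in the frame of kiln_shelf between -0.06 and 0.06 m and y of lid1 in the frame of kiln_shelf between -0.06 and 0.06 m and z of lid1 in the frame of kiln_shelf between -0.004 and 0.005 m and angle between each of lid1, lid2, lid3, lid4's own z axis and vertical below 0.12 rad and x of lid2 in the frame of kiln_shelf between -0.06 and 0.06 m and y of lid2 in the frame of kiln_shelf between -0.06 and 0.06 m and z of lid2 in the frame of kiln_shelf between -0.004 and 0.005 m and x of lid3 in the frame of kiln_shelf between -0.06 and 0.06 m and y of lid3 in the frame of kiln_shelf between -0.06 and 0.06 m and z of lid3 in the frame of kiln_shelf between -0.004 and 0.005 m and x of lid4 in the frame of kiln_shelf between -0.06 and 0.06 m and y of lid4 in the frame of kiln_shelf between -0.06 and 0.06 m and z of lid4 in the frame of kiln_shelf between -0.004 and 0.005 m), for 0.3 s.
3. the cover lies squarely on the kiln's rim (horizontal distance between cover and kiln_rim below 0.015 m and z of cover in the frame of kiln_rim between -0.004 and 0.005 m and angle between cover's own z axis and vertical below 0.05 rad and (angle between the x axis of cover and the x axis of kiln, either way round below 0.12 rad or angle between the x axis of cover and the y axis of kiln, either way round below 0.12 rad)), for 0.3 s.
4. the dial stands at 6 and is out (value of joint dial between 2.99159 and 3.29159 rad and value of joint dial_push below 0.0015 m), for 0.3 s.
At the end, for the whole second after the job is handed in: Lids on the shelf: upright (0.12 rad), underside within 5 mm of it, centre within 60 mm of its centre in x and y. Cover flat on the rim (5 mm, 0.05 rad), centred within 15 mm, square within 0.12 rad (any quarter turn). Dial within 0.15 rad of 3.14, out (under 1.5 mm). All at rest (all of step 2 and all of step 3 and all of step 4 and linear speed of each of cover, lid1, lid2, lid3, lid4 below 0.02 m/s); the robot touches nothing.
It fails at once if the bowl is disturbed (moved more than 30 mm) (distance of bowl from where it was at the start of the episode above 0.03 m).
It fails at once if the fir tree is disturbed (moved more than 30 mm) (distance of fir_tree from where it was at the start of the episode above 0.03 m).
Of lid1, lid2, lid3, lid4 only 2 to 4 are there at a start; the rules pass over those that are not, and their reading is None.
At some moment in a run one of cover, lid1, lid2, lid3, lid4 may be knocked a few centimetres aside while the robot is not near it.
It also fails if it takes over 210 s, if anything falls off the work surface, if the arm or the gripper's body presses on something with over 40 N, if the wrist force passes 120 N, or if a joint passes its speed limit or range.

## Working session

There is one attempt and no reset: what is moved stays moved. The work goes in short steps, Python scripts to look and compute and a tool call to move; the robot and the scene stay as the last step left them, time stands still between calls to the robot, and variables do not carry over. Pictures are saved under pics/ and viewed, at most 14 in all, crops included, and the job is handed in when it is done.

Besides the shell and the picture viewer there is one more tool, called after ">>>" by a JSON object that holds its "name" and its "arguments", one argument or row to a line. servo_tool: Moves the arm, as the interface text tells. Its arguments: {"type":"object","properties":{"motion":{"type":"array"},"grip_force":{"type":"number"}},"required":["motion"]}

```bash
ls; mkdir -p pics; python3 - <<'E'
from station import bot
import cv2
for n in ("scene","side"):
    c=bot.read_camera(n); cv2.imwrite(f"pics/{n}0.png",c["img"][:,:,::-1]); print(n,c["K"].tolist(),c["k1"],c["pose"].round(3).tolist())
o=bot.get_obs(); print(o, bot.tcp_to_grasp)
E
```

```text
pics
scene [[531.9676021643179, 0.0, 288.7842244277677], [0.0, 531.9676021643179, 217.10839181324707], [0.0, 0.0, 1.0]] -0.21110091168890077 [[-0.781, 0.521, -0.345, 1.046], [0.625, 0.658, -0.421, 0.57], [0.008, -0.544, -0.839, 1.4], [0.0, 0.0, 0.0, 1.0]]
side [[402.35638448857145, 0.0, 282.2224410285959], [0.0, 402.35638448857145, 209.66066214469595], [0.0, 0.0, 1.0]] 0.0044702046058289965 [[0.837, -0.417, 0.354, 0.126], [-0.547, -0.634, 0.547, -0.669], [-0.003, -0.651, -0.759, 0.996], [0.0, 0.0, 0.0, 1.0]]
{'t': 0.1, 'q': array([-1.35109168,  0.47775277,  0.02236707,  1.55634326, -0.01150396,
        1.10930207, -0.08313025]), 'joint_vel': array([ 0.0012032 , -0.00057273, -0.0002245 , -0.00164716, -0.00138848,
        0.00027529,  0.00069664]), 'joint_torque': array([ 4.02025500e-03, -5.97756529e+01,  1.61346808e+00, -2.81952631e+01,
        1.28492620e-02,  5.06685217e-03,  2.19750984e-05]), 'eef_pos': array([0.21717894, 0.63854524, 0.23040366]), 'tool_rot': array([-7.18999148e-05,  1.63185977e-01,  9.86594969e-01, -8.35374730e-04]), 'contact_force': array([0.75154094, 0.80589431, 0.01192345]), 'torque': array([0.02099999, 0.06915185, 0.04110962]), 'grasp_force': 0.0, 'gripper_width': 0.9974328157766736} 0.0187
```

View pics/scene0.png

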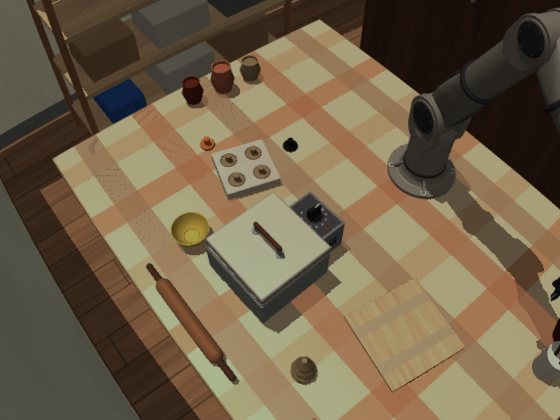

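View pics/side0.png

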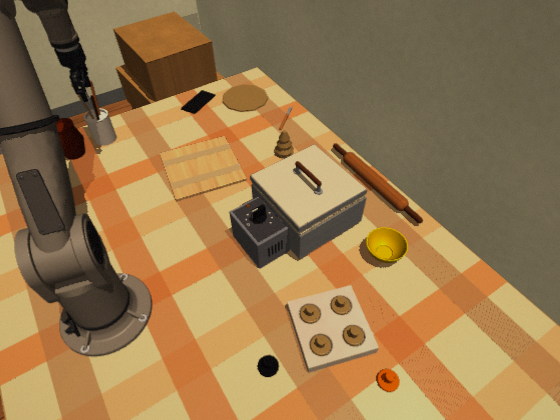

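Scene: cover centre near (268,238), handle (268,238), mould (246,167) with four lids, dial (315,213), board (405,332), bowl (190,230), tree (303,368). Side: cover (308,185), dial (258,213), mould (332,328), board (203,166).

```bash
cat > h.py <<'E'
import numpy as np, cv2
def cast(c,pts,z):
    u=cv2.undistortPoints(np.array(pts,float).reshape(-1,1,2),c["K"],np.array([c["k1"],0,0,0.])).reshape(-1,2)
    P=np.array(c["pose"]); d=np.c_[u,np.ones(len(u))]@P[:3,:3].T
    return P[:3,3]+d*((z-P[2,3])/d[:,2])[:,None]
def project(c,pts):
    P=np.linalg.inv(np.array(c["pose"]))
    return cv2.projectPoints(np.array(pts,float).reshape(-1,1,3),cv2.Rodrigues(P[:3,:3])[0],P[:3,3],c["K"],np.array([c["k1"],0,0,0.]))[0].reshape(-1,2)
def flood(img,seed,tol,box=None):
    m=np.zeros((img.shape[0]+2,img.shape[1]+2),np.uint8)
    cv2.floodFill(cv2.GaussianBlur(img,(3,3),0),m,seed,0,(tol,)*3,(tol,)*3,4|(255<<8)|cv2.FLOODFILL_MASK_ONLY|cv2.FLOODFILL_FIXED_RANGE)
    return m[1:-1,1:-1]
def big(m):
    return max(cv2.findContours(m,cv2.RETR_EXTERNAL,cv2.CHAIN_APPROX_NONE)[0],key=cv2.contourArea).reshape(-1,2)
def rect(c,cont,z):
    p=cast(c,cont,z)[:,:2]
    (x,y),(w,h),a=cv2.minAreaRect((p*1000).astype(np.float32))
    return round(x/1000,4),round(y/1000,4),round(w),round(h),round(a,1)
def blobs(m,lo,hi):
    n,l,s,ce=cv2.connectedComponentsWithStats(m.astype(np.uint8))
    return [(s[i,4],ce[i],np.argwhere(l==i)[:,::-1]) for i in range(1,n) if lo<s[i,4]<hi]
E
python3 - <<'E'
from station import bot
from h import *
sd={"scene":dict(cover=(240,240),mould=(246,172),board=(405,332),handle=(250,225,290,260)),"side":dict(cover=(290,195),mould=(332,328),board=(203,178),handle=(290,160,325,195))}
for n in sd:
    c=bot.read_camera(n); im=c["img"]; s=sd[n]; hsv=cv2.cvtColor(im,cv2.COLOR_RGB2HSV)
    print(n,[ (k,im[s[k][1],s[k][0]].tolist()) for k in("cover","mould","board")])
    for k,z in(("cover",.165),("mould",.032),("board",.012)):
        for tol in (25,35,45): print(k,tol,rect(c,cv2.convexHull(big(cv2.morphologyEx(flood(im,s[k],tol),cv2.MORPH_OPEN,np.ones((3,3))))).reshape(-1,2),z))
    x0,y0,x1,y1=s["handle"]; g=im[y0:y1,x0:x1].sum(2)<300
    b=max(blobs(g,10,900),key=lambda b:b[0]); p=(b[2]+[x0,y0]).astype(np.float32)
    (cx,cy),wh,a=cv2.minAreaRect(p); bx=cv2.boxPoints(((cx,cy),wh,a)); print("handle",b[0],rect(c,bx,.197),cast(c,[(cx,cy)],.197))
    cv2.imwrite(f"pics/z_{n}.png",cv2.resize(im[100:400,180:480] if n=="scene" else im[70:390,150:420],None,fx=2,fy=2,interpolation=2)[:600,:800,::-1])
E
```

```text
scene [('cover', [169, 170, 140]), ('mould', [168, 160, 136]), ('board', [167, 149, 105])]
cover 25 (0.6158, -0.0232, 270, 238, 1.9)
cover 35 (0.6517, -0.1134, 340, 421, 2.4)
cover 45 (0.7285, 0.0666, 774, 503, 90.0)
mould 25 (0.4684, -0.3644, 178, 180, 72.7)
mould 35 (0.4677, -0.3644, 181, 182, 72.8)
mould 45 (0.4734, -0.3662, 184, 204, 72.3)
board 25 (0.3839, 0.2776, 469, 430, 89.8)
board 35 (0.3572, 0.0037, 1678, 1233, 90.0)
board 45 (0.3582, 0.0036, 1681, 1236, 89.8)
handle 303 (0.6359, -0.0083, 22, 129, 1.9) [[ 0.63606069 -0.0069392   0.197     ]]
side [('cover', [210, 189, 140]), ('mould', [210, 185, 145]), ('board', [190, 147, 87])]
cover 25 (0.6329, -0.0194, 235, 237, 2.3)
cover 35 (0.6332, -0.0193, 237, 239, 2.2)
cover 45 (0.6336, -0.0181, 240, 243, 2.2)
mould 25 (0.4711, -0.3605, 179, 178, 72.7)
mould 35 (0.4714, -0.3603, 181, 180, 72.8)
mould 45 (0.4714, -0.36, 184, 181, 72.7)
board 25 (0.4292, 0.5283, 322, 627, 9.0)
board 35 (0.3481, 0.0156, 1650, 1232, 90.0)
board 45 (0.3485, 0.0301, 1234, 1680, 0.0)
handle 304 (0.6219, -0.028, 138, 38, 89.9) [[ 0.62234433 -0.0307233   0.197     ]]
```

View pics/z_scene.png

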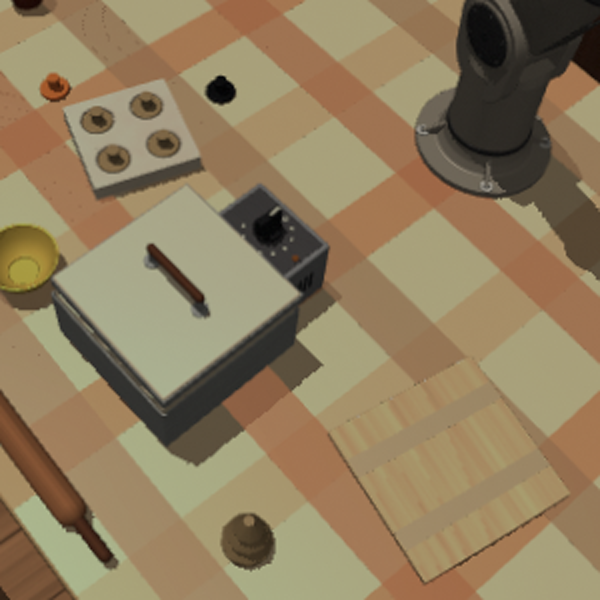

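The zoomed crop shows board corners at (330,434),(470,358),(570,492),(425,582), the cover's at (187,185),(301,295),(165,400),(52,290), and the dial's white pointer toward (277,210): it may not be at 0.

```bash
python3 - <<'E'
from station import bot
from h import *
from scipy.spatial.transform import Rotation as R
c=bot.read_camera("scene"); im=c["img"]
px=lambda L: np.array(L)/2+[180,100]
print("board",rect(c,px([(330,434),(470,358),(570,492),(425,582)]),.012))
print("cover",rect(c,px([(187,185),(301,295),(165,400),(52,290)]),.165))
print("handle",cast(c,px([(150,248),(201,300)]),.197).round(4))
print("bowl~",cast(c,[(190,230)],.03).round(3),"tree",cast(c,[(303,375)],.01).round(3))
s=bot.read_camera("side")
print("side board",rect(s,[(162,150),(235,138),(245,178),(178,197)],.012))
print("side tree",cast(s,[(284,154)],.01).round(3),"bowl",cast(s,[(386,248)],.03).round(3))
for n,c,z in (("scene",c,0),("side",s,0)):
    # lids: brownish blobs inside mould
    im=c["img"].astype(int); cor=project(c,[[.4697+np.cos(t)*.11,-.3622+np.sin(t)*.11,.032] for t in np.radians(45-17.3+np.arange(4)*90)])
    m=np.zeros(im.shape[:2],np.uint8); cv2.fillConvexPoly(m,cor.astype(np.int32),1)
    b=blobs((m>0)&(im.sum(2)<(400 if n=="scene" else 430)),40,900)
    for q in b: print(n,q[0],q[1].round(1),cast(c,[q[1]],.034).round(4)[0])
r=R.from_quat(np.roll(bot.get_obs()["tool_rot"],-1)); print(r.as_matrix().round(3))
E
```

```text
board (0.4587, 0.373, 243, 248, 80.3)
cover (0.632, -0.0111, 249, 237, 5.6)
handle [[ 0.6352 -0.0716  0.197 ]
 [ 0.631   0.0333  0.197 ]]
bowl~ [[ 0.746 -0.266  0.03 ]] tree [[0.756 0.287 0.01 ]]
side board (0.4607, 0.363, 253, 273, 71.3)
side tree [[0.738 0.262 0.01 ]] bowl [[ 0.748 -0.263  0.03 ]]
scene 198 [252.7 152.5] [ 0.4175 -0.3898  0.034 ]
scene 197 [228.3 159.7] [ 0.499  -0.4153  0.034 ]
scene 210 [261.4 171.5] [ 0.443  -0.3074  0.034 ]
scene 215 [236.3 179.1] [ 0.5247 -0.3332  0.034 ]
side 341 [340.6 304.8] [ 0.5225 -0.3348  0.034 ]
side 363 [309.6 313.3] [ 0.4406 -0.3098  0.034 ]
side 409 [353.4 335.3] [ 0.497  -0.4171  0.034 ]
side 424 [320.6 344.6] [ 0.4149 -0.3915  0.034 ]
[[-0.947  0.322 -0.   ]
 [ 0.322  0.947 -0.001]
 [-0.    -0.001 -1.   ]]
```

View pics/z_side.png

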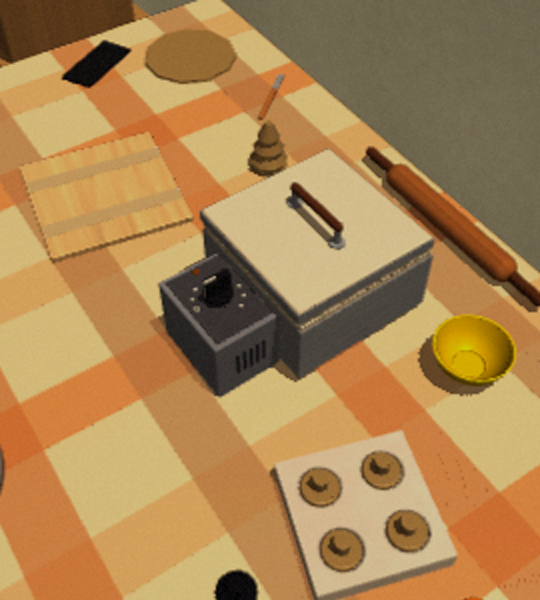

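Lids agree in both views within ~2.5 mm; all four present. Next: hover above the handle.

```bash
cat >> h.py <<'E'
from scipy.spatial.transform import Rotation as R
def go(bot,p,yaw):
    "shift and turn (tool axes, 5deg units) to TCP p, tool down, tool y at yaw deg (mod 180)"
    o=bot.get_obs(); r=R.from_quat(np.roll(o["tool_rot"],-1)); M=r.as_matrix()
    best=None
    for a in (yaw,yaw+180):
        a=np.radians(a); y=np.array([np.cos(a),np.sin(a),0]); z=np.array([0,0,-1.]); T=np.c_[np.cross(y,z),y,z]
        v=R.from_matrix(M.T@T).as_rotvec()
        if best is None or np.linalg.norm(v)<np.linalg.norm(best): best=v
    print("q7 %.2f"%o["q"][6],"pos",o["eef_pos"].round(4),"shift",(M.T@(np.array(p)-o["eef_pos"])).round(4).tolist(),"turn",(np.degrees(best)/5).round(2).tolist(),"t %.1f"%o["t"],"F",o["contact_force"].round(1),"w %.2f"%o["gripper_width"])
E
python3 - <<'E'
from station import bot
from h import *
go(bot,[.633,-.019,.32],2.2)
E
```

```text
q7 -0.08 pos [0.2173 0.6389 0.2309] shift [-0.6054, -0.489, -0.0887] turn [-0.01, 0.0, 13.8] t 0.3 F [0.6 0.4 0.1] w 1.00
```

>>> {"name": "servo_tool", "arguments": {
  "motion": [
    [[0,0,-0.04,0,0,0,0.5],[-0.03,-0.025,-0.089,0,0,0.7,0.5],[-0.605,-0.489,-0.089,0,0,13.8,0.5],[-0.605,-0.489,-0.089,0,0,13.8,0.5],[-0.605,-0.489,-0.089,0,0,13.8,0.5],[-0.605,-0.489,-0.089,0,0,13.8,0.5],[-0.605,-0.489,-0.089,0,0,13.8,0.5],[-0.605,-0.489,-0.089,0,0,13.8,0.5],[-0.605,-0.489,-0.089,0,0,13.8,0.5],[-0.605,-0.489,-0.089,0,0,13.8,0.5],[-0.605,-0.489,-0.089,0,0,13.8,0.5],[-0.605,-0.489,-0.089,0,0,13.8,0.5],[-0.605,-0.489,-0.089,0,0,13.8,0.5],[-0.605,-0.489,-0.089,0,0,13.8,0.5],[-0.605,-0.489,-0.089,0,0,13.8,0.5],[-0.605,-0.489,-0.089,0,0,13.8,0.5],[-0.605,-0.489,-0.089,0,0,13.8,0.5],[-0.605,-0.489,-0.089,0,0,13.8,0.5],[-0.605,-0.489,-0.089,0,0,13.8,0.5],[-0.605,-0.489,-0.089,0,0,13.8,0.5]]
  ]
}}

```text
t: 1.97
eef_pos: [0.6323, -0.0185, 0.3204]
tool_rot: [-0.0, 0.693, 0.721, 0.0]
contact_force: [1.1, 0.1, 1.0]
gripper_width: 0.498
grasp_force: 0.0
```

```bash
python3 - <<'E'
from station import bot
from h import *
c=bot.read_camera("wrist"); cv2.imwrite("pics/w1.png",c["img"][:,:,::-1]); np.save("w1.npy",c,allow_pickle=True)
print(c["pose"].round(3).tolist(),c["K"][0],c["k1"])
go(bot,[.633,-.019,.180],2.2)
E
```

```text
[[0.999, 0.038, 0.011, 0.629], [0.04, -0.958, -0.284, 0.054], [-0.0, 0.284, -0.959, 0.464], [0.0, 0.0, 0.0, 1.0]] [318.04765799   0.         276.50920933] 0.01913022611034519
q7 0.17 pos [ 0.6348 -0.0285  0.3207] shift [0.0104, -0.002, 0.1407] turn [0.04, 0.07, -0.1] t 2.0 F [ 1.5 -6.2  1.6] w 0.50
```

View pics/w1.png

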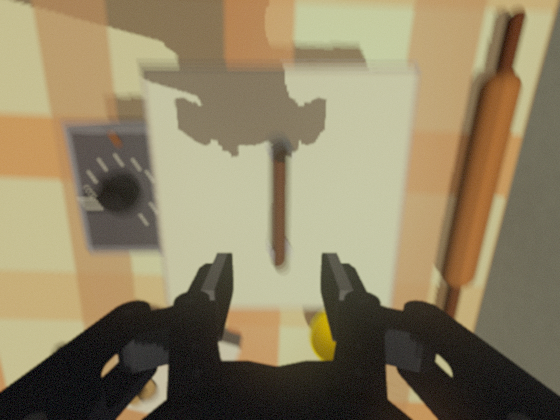

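Wrist view is motion-blurred: handle from (280,150) to (279,265), dial at (120,190) with pointer to the left. Let it settle and measure again.

>>> {"name": "servo_tool", "arguments": {
  "motion": [
    [[0,0,0,0,0,0,0.5],[0,0,0,0,0,0,0.5],[0,0,0,0,0,0,0.5],[0,0,0,0,0,0,0.5],[0,0,0,0,0,0,0.5],[0,0,0,0,0,0,0.5]]
  ]
}}

```text
t: 2.52
eef_pos: [0.6313, -0.0155, 0.3204]
tool_rot: [-0.0, 0.693, 0.721, 0.0]
contact_force: [-0.0, -0.1, 1.2]
gripper_width: 0.501
grasp_force: 0.0
```

```bash
python3 - <<'E'
from station import bot
from h import *
c=bot.read_camera("wrist"); im=c["img"].astype(int); cv2.imwrite("pics/w2.png",im[:,:,::-1])
# reddish-dark handle
sub=im[130:290,255:305]; m=(sub[:,:,0]-sub[:,:,2]>25)&(sub.sum(2)<330)
for q in blobs(m,80,4000):
    p=(q[2]+[255,130]).astype(np.float32); r=cv2.minAreaRect(p); print(q[0],r,cast(c,[r[0]],.197).round(4)); print(rect(c,cv2.boxPoints(r),.2))
go(bot,[.633,-.019,.180],2.2)
E
```

```text
1857 ((277.0, 205.0), (124.0, 16.0), 90.0) [[ 0.6317 -0.0181  0.197 ]]
(0.6318, -0.0204, 15, 111, 2.4)
q7 0.16 pos [ 0.6313 -0.0158  0.3204] shift [-0.0033, 0.0015, 0.1404] turn [0.0, -0.01, 0.02] t 2.6 F [-0.5  0.3 -0.3] w 0.50[ WARN:0@0.403] global loadsave.cpp:1063 imwrite_ Unsupported depth image for selected encoder is fallbacked to CV_8U.
```

>>> {"name": "servo_tool", "arguments": {
  "motion": [
    [[-0.003,0.0005,0.04,0,0,0,0.5],[-0.003,0.0005,0.08,0,0,0,0.5],[-0.003,0.0005,0.11,0,0,0,0.5],[-0.003,0.0005,0.125,0,0,0,0.5],[-0.003,0.0005,0.135,0,0,0,0.5],[-0.003,0.0005,0.14,0,0,0,0.5],[-0.003,0.0005,0.14,0,0,0,0.5],[-0.003,0.0005,0.14,0,0,0,0],[-0.003,0.0005,0.14,0,0,0,0],[-0.003,0.0005,0.14,0,0,0,0],[-0.003,0.0005,0.14,0,0,0,0],[-0.003,0.0005,0.14,0,0,0,0],[-0.003,0.0005,0.14,0,0,0,0],[-0.003,0.0005,0.14,0,0,0,0],[-0.003,0.0005,0.14,0,0,0,0],[-0.003,0.0005,0.135,0,0,0,0],[-0.003,0.0005,0.125,0,0,0,0]]
  ],
  "grip_force": 100
}}

```text
t: 3.98
eef_pos: [0.6305, -0.0195, 0.194]
tool_rot: [-0.001, 0.693, 0.721, -0.001]
contact_force: [-0.8, 0.0, -6.6]
gripper_width: 0.124
grasp_force: 97.7
```

```bash
python3 - <<'E'
from station import bot
from h import *
s=bot.read_camera("side")
print(rect(s,[(161.5,156),(225,136.5),(246,178.5),(177.5,199.5)],.012))
go(bot,[.459,.37,.24],2.4)
E
```

```text
(0.4614, 0.3668, 245, 247, 80.6)
q7 0.22 pos [ 0.6321 -0.0198  0.1968] shift [0.3962, -0.1579, -0.0431] turn [0.0, -0.0, -0.04] t 4.0 F [ 0.4  0.1 -4.6] w 0.13
```

>>> {"name": "servo_tool", "arguments": {
  "motion": [
    [[0,0,-0.02,0,0,0,0],[0.005,-0.002,-0.04,0,0,0,0],[0.02,-0.008,-0.045,0,0,0,0],[0.045,-0.018,-0.045,0,0,0,0],[0.075,-0.03,-0.045,0,0,0,0],[0.105,-0.042,-0.045,0,0,0,0],[0.135,-0.054,-0.045,0,0,0,0],[0.165,-0.066,-0.045,0,0,0,0],[0.195,-0.078,-0.045,0,0,0,0],[0.225,-0.09,-0.045,0,0,0,0],[0.255,-0.102,-0.045,0,0,0,0],[0.285,-0.114,-0.045,0,0,0,0],[0.315,-0.126,-0.045,0,0,0,0],[0.345,-0.138,-0.045,0,0,0,0],[0.37,-0.148,-0.045,0,0,0,0],[0.385,-0.154,-0.045,0,0,0,0],[0.395,-0.157,-0.045,0,0,0,0],[0.395,-0.157,-0.045,0,0,0,0],[0.395,-0.157,-0.045,0,0,0,0],[0.395,-0.157,-0.045,0,0,0,0]]
  ]
}}

```text
t: 5.7
eef_pos: [0.4611, 0.3666, 0.2403]
tool_rot: [0.001, 0.694, 0.72, -0.0]
contact_force: [0.0, -0.1, -6.5]
gripper_width: 0.126
grasp_force: 98.4
```

>>> {"name": "servo_tool", "arguments": {
  "motion": [
    [[0,0,0.03,0,0,0,0],[0,0,0.06,0,0,0,0],[0,0,0.09,0,0,0,0],[0,0,0.12,0,0,0,0],[0,0,0.145,0,0,0,0],[0,0,0.16,0,0,0,0],[0,0,0.168,0,0,0,0],[0,0,0.173,0,0,0,0],[0,0,0.176,0,0,0,0],[0,0,0.178,0,0,0,0],[0,0,0.178,0,0,0,0],[0,0,0.178,0,0,0,0]]
  ]
}}

```text
t: 6.7
eef_pos: [0.4612, 0.3684, 0.0641]
tool_rot: [0.0, 0.694, 0.72, 0.001]
contact_force: [-1.2, -3.5, 4.8]
gripper_width: 0.127
grasp_force: 99.7
```

>>> {"name": "servo_tool", "arguments": {
  "motion": [
    [[0,0,0,0,0,0,0.5],[0,0,0,0,0,0,0.5],[0,0,0,0,0,0,0.5],[0,0,0,0,0,0,0.5],[0,0,0,0,0,0,0.5],[0,0,-0.01,0,0,0,0.5],[0,0,-0.03,0,0,0,0.5],[0,0,-0.07,0,0,0,0.5],[0,0,-0.11,0,0,0,0.5],[0,0,-0.15,0,0,0,0.5],[0,0,-0.19,0,0,0,0.5],[0,0,-0.23,0,0,0,0.5],[0,0,-0.25,0,0,0,0.5],[0,0,-0.25,0,0,0,0.5]]
  ]
}}

```text
t: 7.87
eef_pos: [0.4623, 0.37, 0.3189]
tool_rot: [-0.0, 0.693, 0.72, 0.005]
contact_force: [0.2, 0.7, -1.1]
gripper_width: 0.499
grasp_force: 0.0
```

```bash
python3 - <<'E'
from station import bot
from h import *
c=bot.read_camera("scene"); im=c["img"]; cv2.imwrite("pics/s3.png",cv2.resize(im[100:400,180:520],None,fx=2,fy=2,interpolation=2)[:,:,::-1])
go(bot,[.443,-.309,.2],0)
E
```

```text
q7 -0.61 pos [0.4612 0.3694 0.3158] shift [-0.6778, -0.0447, 0.1125] turn [0.05, -0.05, 0.44] t 7.9 F [-0.3  0.6 -0.4] w 0.50
```

View pics/s3.png

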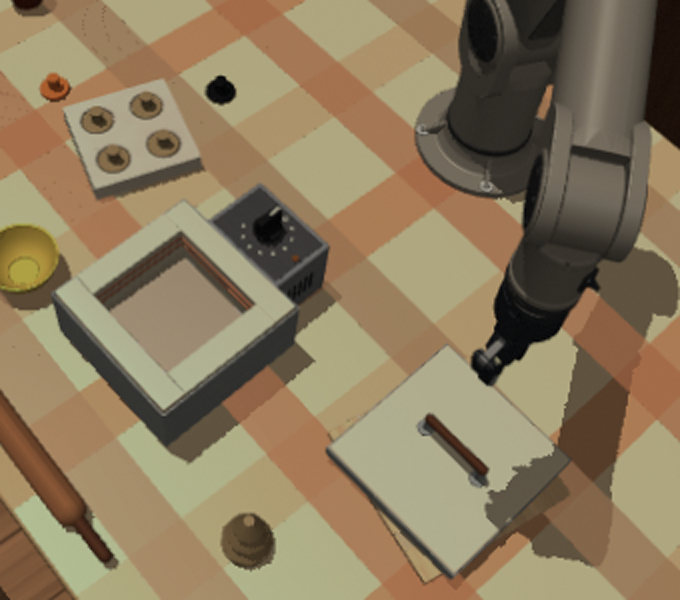

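Cover lies on the board, kiln is open, four lids untouched. Move over the first lid.

>>> {"name": "servo_tool", "arguments": {
  "motion": [
    [[-0.02,0,0,0,0,0,0.5],[-0.05,-0.003,0,0,0,0,0.5],[-0.09,-0.006,0,0,0,0,0.5],[-0.13,-0.009,0,0,0,0,0.5],[-0.17,-0.011,0,0,0,0,0.5],[-0.21,-0.014,0,0,0,0,0.5],[-0.25,-0.017,0,0,0,0,0.5],[-0.29,-0.02,0,0,0,0,0.5],[-0.33,-0.022,0,0,0,0,0.5],[-0.37,-0.025,0,0,0,0,0.5],[-0.41,-0.028,0,0,0,0,0.5],[-0.45,-0.03,0,0,0,0,0.5],[-0.49,-0.033,0,0,0,0,0.5],[-0.53,-0.036,0,0,0,0,0.5],[-0.57,-0.038,0,0,0,0,0.5],[-0.61,-0.041,0,0,0,0,0.5],[-0.64,-0.043,0.03,0,0,0,0.5],[-0.66,-0.045,0.06,0,0,0,0.5],[-0.678,-0.045,0.1,0,0,0,0.5],[-0.678,-0.045,0.12,0,0,0,0.5]]
  ],
  "grip_force": 40
}}

```text
t: 9.58
eef_pos: [0.4382, -0.3129, 0.1883]
tool_rot: [-0.002, 0.695, 0.719, -0.002]
contact_force: [0.3, 0.8, -0.0]
gripper_width: 0.502
grasp_force: 0.0
```

>>> {"name": "servo_tool", "arguments": {
  "motion": [
    [[0,0,0,0,0,0,0.5],[0,0,0,0,0,0,0.5],[0,0,0,0,0,0,0.5],[0,0,0,0,0,0,0.5],[0,0,0,0,0,0,0.5]]
  ]
}}

```text
t: 10.0
eef_pos: [0.4424, -0.3102, 0.1938]
tool_rot: [0.001, 0.693, 0.721, 0.001]
contact_force: [-0.4, 0.2, 0.8]
gripper_width: 0.501
grasp_force: 0.0
```

```bash
python3 - <<'E'
from station import bot
from h import *
c=bot.read_camera("scene")
px=lambda L: np.array(L)/2+[180,100]
print("rim",rect(c,px([(183,202),(298,315),(165,412),(55,295)]),.13),"scene side")
s=bot.read_camera("side"); cv2.imwrite("pics/side4.png",cv2.resize(s["img"][110:260,210:390],None,fx=4,fy=4,interpolation=2)[:,:,::-1])
w=bot.read_camera("wrist"); cv2.imwrite("pics/w4.png",w["img"][:,:,::-1])
go(bot,[.4418,-.3086,.036],2.3)
E
```

```text
rim (0.6371, -0.0119, 234, 245, 3.3) scene side
q7 0.93 pos [ 0.4419 -0.3102  0.1932] shift [0.0016, -0.0003, 0.1572] turn [0.02, 0.0, -0.0] t 10.2 F [-0.7 -0.   0.4] w 0.50
```

View pics/side4.png

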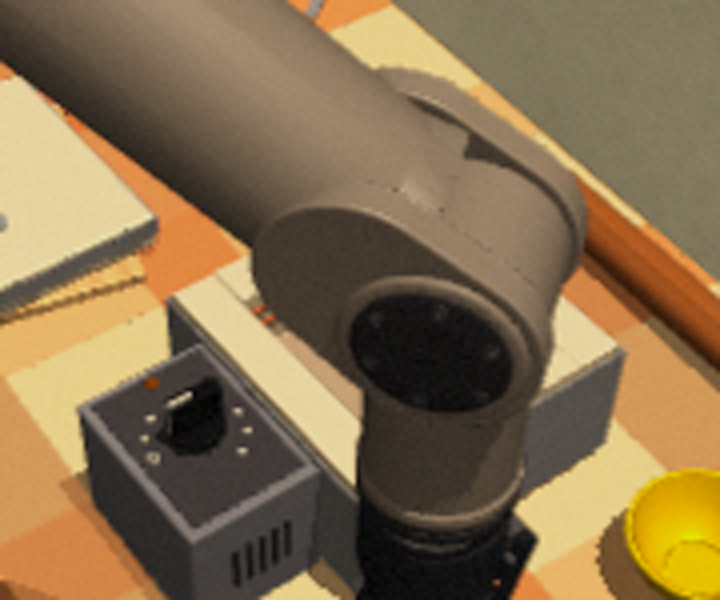

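View pics/w4.png

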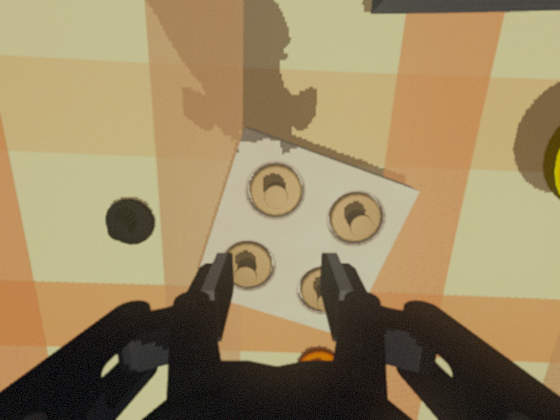

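Side: arm occludes kiln; dial pointer on its panel points near the hollow off mark. Wrist: lid discs at (275,190),(355,218),(246,265),(320,290), knob tops at (276,198),(361,228),(244,273).

```bash
python3 - <<'E'
from station import bot
from h import *
w=bot.read_camera("wrist")
print(cast(w,[(276,198),(361,228),(244,273)],.056).round(4),cast(w,[(275,190),(355,218),(247,265),(320,290)],.032).round(4))
E
```

```text
[[ 0.4415 -0.3102  0.056 ]
 [ 0.5222 -0.3359  0.056 ]
 [ 0.4133 -0.387   0.056 ]] [[ 0.4405 -0.3083  0.032 ]
 [ 0.5221 -0.334   0.032 ]
 [ 0.4142 -0.3904  0.032 ]
 [ 0.4933 -0.4169  0.032 ]]
```

>>> {"name": "servo_tool", "arguments": {
  "motion": [
    [[0.001,0,0.04,0,0,0,0.5],[0.001,0,0.08,0,0,0,0.5],[0.001,0,0.115,0,0,0,0.5],[0.001,0,0.138,0,0,0,0.5],[0.001,0,0.15,0,0,0,0.5],[0.001,0,0.156,0,0,0,0.5],[0.001,0,0.156,0,0,0,0.5],[0.001,0,0.156,0,0,0,0],[0.001,0,0.156,0,0,0,0],[0.001,0,0.156,0,0,0,0],[0.001,0,0.156,0,0,0,0],[0.001,0,0.156,0,0,0,0],[0.001,0,0.15,0,0,0,0],[0.001,0,0.13,0,0,0,0],[0.001,0,0.1,0,0,0,0],[0.001,0,0.06,0,0,0,0],[0.001,0,0.02,0,0,0,0],[0.001,0,-0.01,0,0,0,0],[0.001,0,-0.01,0,0,0,0]]
  ]
}}

```text
t: 11.78
eef_pos: [0.4436, -0.312, 0.2085]
tool_rot: [0.005, 0.694, 0.72, 0.002]
contact_force: [1.0, 0.3, -0.6]
gripper_width: 0.218
grasp_force: 39.2
```

```bash
python3 - <<'E'
from station import bot
from h import *
s=bot.read_camera("side"); cv2.imwrite("pics/side5.png",cv2.resize(s["img"][110:260,210:390],None,fx=4,fy=4,interpolation=2)[:,:,::-1])
w=bot.read_camera("scene"); cv2.imwrite("pics/sc5.png",w["img"][100:400,180:480][:,:,::-1])
go(bot,[.633,-.019,.2],2.3)
E
```

```text
q7 0.92 pos [ 0.4419 -0.3095  0.2038] shift [0.2828, 0.2023, 0.0043] turn [0.04, 0.0, -0.01] t 11.9 F [ 0.1  1.  -0.9] w 0.22
```

>>> {"name": "servo_tool", "arguments": {
  "motion": [
    [[0.02,0.019,0,0,0,0,0],[0.05,0.048,0,0,0,0,0],[0.079,0.075,0,0,0,0,0],[0.107,0.102,0,0,0,0,0],[0.135,0.129,0,0,0,0,0],[0.163,0.156,0,0,0,0,0],[0.191,0.183,0,0,0,0,0],[0.22,0.21,0,0,0,0,0],[0.238,0.227,0,0,0,0,0],[0.248,0.236,0,0,0,0,0],[0.248,0.236,0,0,0,0,0],[0.248,0.236,0,0,0,0,0],[0.248,0.236,0,0,0,0,0],[0.248,0.236,0,0,0,0,0]]
  ]
}}

```text
t: 13.05
eef_pos: [0.666, -0.0553, 0.2024]
tool_rot: [-0.0, 0.695, 0.719, -0.0]
contact_force: [0.9, -0.5, -0.4]
gripper_width: 0.218
grasp_force: 39.2
```

```bash
python3 - <<'E'
from station import bot
from h import *
w=bot.read_camera("wrist"); cv2.imwrite("pics/w6.png",w["img"][:,:,::-1]); print(w["pose"].round(4).tolist())
go(bot,[.6689,-.0526,.0955],2.3)
E
```

```text
[[0.9994, 0.0342, 0.0092, 0.6635], [0.0354, -0.9578, -0.2852, 0.0174], [-0.001, 0.2853, -0.9584, 0.3458], [0.0, 0.0, 0.0, 1.0]]
q7 0.44 pos [ 0.6663 -0.0549  0.2025] shift [0.0022, 0.0028, 0.107] turn [-0.0, 0.0, -0.06] t 13.1 F [ 0.8  0.1 -0.9] w 0.22
```

View pics/w6.png

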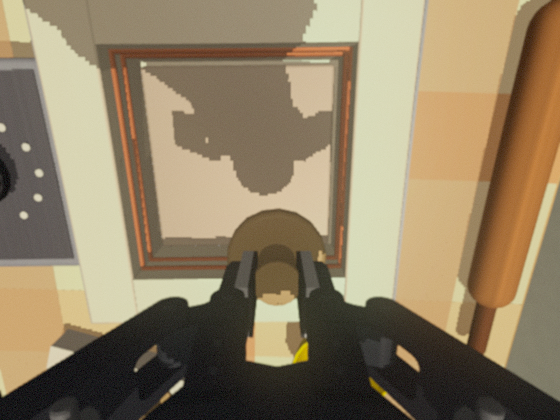

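Wrist view: chamber's rim opening has corners about (97,45),(356,43),(342,277),(136,275), the held lid at (277,250) hangs level.

```bash
python3 - <<'E'
from station import bot
from h import *
w=bot.read_camera("wrist")
p=cast(w,[(97,45),(356,43),(342,277),(136,275)],.13); print(p.round(4),p.mean(0),rect(w,[(97,45),(356,43),(342,277),(136,275)],.13))
# subpixel-ish check: shelf edges
print(cast(w,[(141,60),(331,60),(159,240)],.08).round(4))
print(cast(w,[(24,15),(423,0),(403,270),(96,325)],.13).round(4))
go(bot,[.6689,-.0526,.0955],2.3)
E
```

```text
[[ 0.5529  0.0539  0.13  ]
 [ 0.7104  0.0611  0.13  ]
 [ 0.7171 -0.0979  0.13  ]
 [ 0.5621 -0.1017  0.13  ]] [ 0.6356583  -0.02114057  0.13      ] (0.6353, -0.022, 158, 159, 2.6)
[[ 0.5591  0.0535  0.08  ]
 [ 0.7036  0.0589  0.08  ]
 [ 0.5621 -0.0937  0.08  ]]
[[ 0.5125  0.0679  0.13  ]
 [ 0.7471  0.0847  0.13  ]
 [ 0.762  -0.0903  0.13  ]
 [ 0.5272 -0.1464  0.13  ]]
q7 0.44 pos [ 0.6665 -0.0544  0.2026] shift [0.0017, 0.0024, 0.1071] turn [0.0, -0.0, -0.05] t 13.2 F [-0.7  0.3 -0.1] w 0.22
```

>>> {"name": "servo_tool", "arguments": {
  "motion": [
    [[0,0.004,0.03,0,0,0,0],[0,0.004,0.06,0,0,0,0],[0,0.004,0.08,0,0,0,0],[0,0.004,0.095,0,0,0,0],[0,0.004,0.103,0,0,0,0],[0,0.004,0.106,0,0,0,0],[0,0.004,0.108,0,0,0,0],[0,0.004,0.108,0,0,0,0],[0,0.004,0.108,0,0,0,0.45],[0,0.004,0.108,0,0,0,0.45],[0,0.004,0.108,0,0,0,0.45],[0,0.004,0.105,0,0,0,0.45],[0,0.004,0.08,0,0,0,0.45],[0,0.004,0.04,0,0,0,0.45],[0,0.004,0,0,0,0,0.45],[0,0.004,0,0,0,0,0.45]]
  ]
}}

```text
t: 14.48
eef_pos: [0.6756, -0.0543, 0.2109]
tool_rot: [0.005, 0.694, 0.72, 0.004]
contact_force: [1.1, -1.4, 0.1]
gripper_width: 0.444
grasp_force: 0.0
```

```bash
python3 - <<'E'
from station import bot
from h import *
s=bot.read_camera("side")
im=s["img"].astype(int)
cor=project(s,[[.4697+np.cos(t)*.11,-.3622+np.sin(t)*.11,.032] for t in np.radians(45-17.3+np.arange(4)*90)])
m=np.zeros(im.shape[:2],np.uint8); cv2.fillConvexPoly(m,cor.astype(np.int32),1)
for q in blobs((m>0)&(im.sum(2)<430),40,900): print(q[0],cast(s,[q[1]],.034).round(4)[0])
go(bot,[.523,-.3345,.2],2.3)
E
```

```text
332 [ 0.5223 -0.335   0.034 ]
389 [ 0.4972 -0.4169  0.034 ]
412 [ 0.4151 -0.3915  0.034 ]
q7 0.44 pos [ 0.6742 -0.0536  0.2074] shift [-0.2749, -0.1619, 0.0062] turn [0.1, 0.01, -0.02] t 14.5 F [ 0.  -0.5 -0.7] w 0.45
```

>>> {"name": "servo_tool", "arguments": {
  "motion": [
    [[-0.025,-0.015,0,0,0,0,0.45],[-0.058,-0.034,0,0,0,0,0.45],[-0.092,-0.053,0,0,0,0,0.45],[-0.126,-0.073,0,0,0,0,0.45],[-0.16,-0.093,0,0,0,0,0.45],[-0.194,-0.113,0,0,0,0,0.45],[-0.228,-0.132,0,0,0,0,0.45],[-0.255,-0.148,0.02,0,0,0,0.45],[-0.27,-0.157,0.05,0,0,0,0.45],[-0.2755,-0.16,0.08,0,0,0,0.45],[-0.2755,-0.16,0.09,0,0,0,0.45],[-0.2755,-0.16,0.09,0,0,0,0.45],[-0.2755,-0.16,0.09,0,0,0,0.45],[-0.2755,-0.16,0.09,0,0,0,0.45]]
  ]
}}

```text
t: 15.7
eef_pos: [0.5238, -0.3333, 0.1135]
tool_rot: [0.001, 0.693, 0.721, 0.0]
contact_force: [-0.3, 0.3, 0.7]
gripper_width: 0.451
grasp_force: 0.0
```

```bash
python3 - <<'E'
from station import bot
from h import *
go(bot,[.5225,-.3345,.0375],2.3)
E
```

```text
q7 1.00 pos [ 0.5238 -0.3333  0.1135] shift [-0.0011, -0.0015, 0.076] turn [0.02, 0.01, 0.01] t 15.7 F [-0.3  0.3  0.7] w 0.45
```

>>> {"name": "servo_tool", "arguments": {
  "motion": [
    [[-0.001,-0.001,0.03,0,0,0,0.45],[-0.001,-0.001,0.055,0,0,0,0.45],[-0.001,-0.001,0.07,0,0,0,0.45],[-0.001,-0.001,0.075,0,0,0,0.45],[-0.001,-0.001,0.075,0,0,0,0.45],[-0.001,-0.001,0.075,0,0,0,0],[-0.001,-0.001,0.075,0,0,0,0],[-0.001,-0.001,0.075,0,0,0,0],[-0.001,-0.001,0.075,0,0,0,0],[-0.001,-0.001,0.075,0,0,0,0],[-0.001,-0.001,0.065,0,0,0,0],[-0.001,-0.001,0.045,0,0,0,0],[-0.001,-0.001,0.01,0,0,0,0],[-0.001,-0.001,-0.03,0,0,0,0],[-0.001,-0.001,-0.07,0,0,0,0],[-0.001,-0.001,-0.09,0,0,0,0],[-0.001,-0.001,-0.09,0,0,0,0],[-0.001,-0.001,-0.09,0,0,0,0]]
  ]
}}

```text
t: 17.2
eef_pos: [0.5216, -0.3351, 0.2038]
tool_rot: [0.001, 0.693, 0.721, 0.001]
contact_force: [-0.4, -0.5, -0.5]
gripper_width: 0.215
grasp_force: 39.2
```

```bash
python3 - <<'E'
from station import bot
from h import *
go(bot,[.668,.0154,.2],2.3)
E
```

```text
q7 0.93 pos [ 0.5216 -0.3351  0.2038] shift [0.3446, 0.1598, 0.004] turn [0.03, 0.01, -0.02] t 17.2 F [-0.4 -0.5 -0.5] w 0.22
```

>>> {"name": "servo_tool", "arguments": {
  "motion": [
    [[0.025,0.012,0,0,0,0,0],[0.06,0.028,0,0,0,0,0],[0.095,0.044,0,0,0,0,0],[0.13,0.06,0,0,0,0,0],[0.165,0.076,0,0,0,0,0],[0.2,0.093,0,0,0,0,0],[0.235,0.109,0,0,0,0,0],[0.27,0.125,0,0,0,0,0],[0.305,0.141,0,0,0,0,0],[0.33,0.153,0,0,0,0,0],[0.344,0.16,0,0,0,0,0],[0.344,0.16,0.01,0,0,0,0],[0.344,0.16,0.02,0,0,0,0],[0.344,0.16,0.03,0,0,0,0],[0.344,0.16,0.03,0,0,0,0],[0.344,0.16,0.03,0,0,0,0]]
  ]
}}

```text
t: 18.53
eef_pos: [0.6665, 0.0127, 0.1713]
tool_rot: [-0.001, 0.694, 0.719, -0.001]
contact_force: [0.4, -1.7, -0.2]
gripper_width: 0.218
grasp_force: 39.2
```

```bash
python3 - <<'E'
from station import bot
from h import *
go(bot,[.668,.0154,.096],2.3)
E
```

```text
q7 0.36 pos [0.6665 0.0127 0.1713] shift [0.0027, 0.0017, 0.0753] turn [-0.03, 0.01, -0.05] t 18.5 F [ 0.4 -1.7 -0.2] w 0.22
```

>>> {"name": "servo_tool", "arguments": {
  "motion": [
    [[0,0,0.03,0,0,0,0],[0,0,0.055,0,0,0,0],[0,0,0.067,0,0,0,0],[0,0,0.073,0,0,0,0],[0,0,0.076,0,0,0,0],[0,0,0.077,0,0,0,0],[0,0,0.077,0,0,0,0],[0,0,0.077,0,0,0,0.45],[0,0,0.077,0,0,0,0.45],[0,0,0.077,0,0,0,0.45],[0,0,0.073,0,0,0,0.45],[0,0,0.05,0,0,0,0.45],[0,0,0.015,0,0,0,0.45],[0,0,-0.02,0,0,0,0.45],[0,0,-0.03,0,0,0,0.45],[0,0,-0.03,0,0,0,0.45],[0,0,-0.03,0,0,0,0.45]]
  ]
}}

```text
t: 19.95
eef_pos: [0.668, 0.0152, 0.2027]
tool_rot: [0.0, 0.693, 0.721, 0.001]
contact_force: [-0.9, 0.3, -0.5]
gripper_width: 0.449
grasp_force: 0.0
```

```bash
python3 - <<'E'
from station import bot
from h import *
s=bot.read_camera("side")
im=s["img"].astype(int)
cor=project(s,[[.4697+np.cos(t)*.11,-.3622+np.sin(t)*.11,.032] for t in np.radians(45-17.3+np.arange(4)*90)])
m=np.zeros(im.shape[:2],np.uint8); cv2.fillConvexPoly(m,cor.astype(np.int32),1)
for q in blobs((m>0)&(im.sum(2)<430),40,900): print(q[0],cast(s,[q[1]],.034).round(4)[0])
go(bot,[.4155,-.3905,.11],2.3)
E
```

```text
393 [ 0.497 -0.417  0.034]
413 [ 0.415  -0.3915  0.034 ]
q7 0.35 pos [0.6673 0.0154 0.2015] shift [-0.3959, -0.2673, 0.0916] turn [-0.01, -0.01, -0.01] t 20.0 F [-0.1  0.3  0.3] w 0.45
```

>>> {"name": "servo_tool", "arguments": {
  "motion": [
    [[-0.025,-0.017,0,0,0,0,0.45],[-0.058,-0.039,0,0,0,0,0.45],[-0.091,-0.061,0,0,0,0,0.45],[-0.124,-0.084,0,0,0,0,0.45],[-0.157,-0.106,0,0,0,0,0.45],[-0.19,-0.128,0,0,0,0,0.45],[-0.223,-0.15,0,0,0,0,0.45],[-0.256,-0.173,0,0,0,0,0.45],[-0.289,-0.195,0,0,0,0,0.45],[-0.322,-0.217,0,0,0,0,0.45],[-0.355,-0.24,0,0,0,0,0.45],[-0.38,-0.257,0.03,0,0,0,0.45],[-0.3955,-0.267,0.06,0,0,0,0.45],[-0.3955,-0.267,0.09,0,0,0,0.45],[-0.3955,-0.267,0.09,0,0,0,0.45],[-0.3955,-0.267,0.09,0,0,0,0.45],[-0.3955,-0.267,0.09,0,0,0,0.45]]
  ]
}}

```text
t: 21.42
eef_pos: [0.4169, -0.3901, 0.1127]
tool_rot: [-0.0, 0.693, 0.721, -0.0]
contact_force: [0.3, -0.2, 0.1]
gripper_width: 0.447
grasp_force: 0.0
```

```bash
python3 - <<'E'
from station import bot
from h import *
go(bot,[.4155,-.3905,.0375],2.3)
E
```

```text
q7 1.18 pos [ 0.4169 -0.3901  0.1127] shift [-0.0003, -0.0014, 0.0752] turn [-0.0, -0.0, -0.0] t 21.4 F [ 0.3 -0.2  0.1] w 0.45
```

>>> {"name": "servo_tool", "arguments": {
  "motion": [
    [[0,-0.001,0.03,0,0,0,0.45],[0,-0.001,0.055,0,0,0,0.45],[0,-0.001,0.07,0,0,0,0.45],[0,-0.001,0.075,0,0,0,0.45],[0,-0.001,0.075,0,0,0,0.45],[0,-0.001,0.075,0,0,0,0],[0,-0.001,0.075,0,0,0,0],[0,-0.001,0.075,0,0,0,0],[0,-0.001,0.075,0,0,0,0],[0,-0.001,0.075,0,0,0,0],[0,-0.001,0.065,0,0,0,0],[0,-0.001,0.045,0,0,0,0],[0,-0.001,0.01,0,0,0,0],[0,-0.001,-0.03,0,0,0,0],[0,-0.001,-0.07,0,0,0,0],[0,-0.001,-0.09,0,0,0,0],[0,-0.001,-0.09,0,0,0,0],[0,-0.001,-0.09,0,0,0,0]]
  ]
}}

```text
t: 22.92
eef_pos: [0.4158, -0.3909, 0.2041]
tool_rot: [0.002, 0.693, 0.721, 0.001]
contact_force: [-0.9, 0.4, -1.2]
gripper_width: 0.216
grasp_force: 39.2
```

```bash
python3 - <<'E'
from station import bot
from h import *
go(bot,[.598,.0126,.2],2.3)
E
```

```text
q7 1.09 pos [ 0.4158 -0.3909  0.2041] shift [0.3962, 0.1977, 0.0042] turn [0.04, 0.01, -0.02] t 22.9 F [-0.9  0.4 -1.2] w 0.22
```

>>> {"name": "servo_tool", "arguments": {
  "motion": [
    [[0.025,0.012,0,0,0,0,0],[0.06,0.03,0,0,0,0,0],[0.095,0.047,0,0,0,0,0],[0.13,0.065,0,0,0,0,0],[0.165,0.082,0,0,0,0,0],[0.2,0.1,0,0,0,0,0],[0.235,0.117,0,0,0,0,0],[0.27,0.135,0,0,0,0,0],[0.305,0.152,0,0,0,0,0],[0.34,0.17,0,0,0,0,0],[0.37,0.185,0,0,0,0,0],[0.39,0.195,0,0,0,0,0],[0.396,0.198,0.01,0,0,0,0],[0.396,0.198,0.02,0,0,0,0],[0.396,0.198,0.03,0,0,0,0],[0.396,0.198,0.03,0,0,0,0],[0.396,0.198,0.03,0,0,0,0],[0.396,0.198,0.03,0,0,0,0]]
  ]
}}

```text
t: 24.42
eef_pos: [0.5974, 0.0109, 0.1723]
tool_rot: [0.0, 0.694, 0.72, -0.0]
contact_force: [0.8, 0.0, -0.8]
gripper_width: 0.217
grasp_force: 39.2
```

```bash
python3 - <<'E'
from station import bot
from h import *
go(bot,[.598,.0126,.096],2.3)
E
```

```text
q7 0.36 pos [0.5974 0.0109 0.1723] shift [0.0017, 0.0007, 0.0763] turn [-0.0, 0.0, -0.05] t 24.4 F [ 0.8  0.  -0.8] w 0.22
```

>>> {"name": "servo_tool", "arguments": {
  "motion": [
    [[0.001,0,0.03,0,0,0,0],[0.001,0,0.055,0,0,0,0],[0.001,0,0.067,0,0,0,0],[0.001,0,0.073,0,0,0,0],[0.001,0,0.076,0,0,0,0],[0.001,0,0.077,0,0,0,0],[0.001,0,0.077,0,0,0,0],[0.001,0,0.077,0,0,0,0.45],[0.001,0,0.077,0,0,0,0.45],[0.001,0,0.077,0,0,0,0.45],[0.001,0,0.073,0,0,0,0.45],[0.001,0,0.05,0,0,0,0.45],[0.001,0,0.015,0,0,0,0.45],[0.001,0,-0.02,0,0,0,0.45],[0.001,0,-0.03,0,0,0,0.45],[0.001,0,-0.03,0,0,0,0.45],[0.001,0,-0.03,0,0,0,0.45]]
  ]
}}

```text
t: 25.83
eef_pos: [0.598, 0.0141, 0.2027]
tool_rot: [0.0, 0.693, 0.721, 0.001]
contact_force: [-0.6, -0.2, -0.8]
gripper_width: 0.449
grasp_force: 0.0
```

```bash
python3 - <<'E'
from station import bot
from h import *
s=bot.read_camera("side")
im=s["img"].astype(int)
cor=project(s,[[.4697+np.cos(t)*.11,-.3622+np.sin(t)*.11,.032] for t in np.radians(45-17.3+np.arange(4)*90)])
m=np.zeros(im.shape[:2],np.uint8); cv2.fillConvexPoly(m,cor.astype(np.int32),1)
for q in blobs((m>0)&(im.sum(2)<430),40,900): print(q[0],cast(s,[q[1]],.034).round(4)[0])
go(bot,[.4965,-.4165,.11],2.3)
E
```

```text
392 [ 0.4971 -0.4171  0.034 ]
46 [ 0.4341 -0.395   0.034 ]
q7 0.33 pos [0.5973 0.0142 0.2016] shift [-0.4264, -0.1175, 0.0916] turn [-0.01, -0.0, -0.01] t 25.9 F [-0.4 -0.2 -0. ] w 0.45
```

>>> {"name": "servo_tool", "arguments": {
  "motion": [
    [[-0.025,-0.007,0,0,0,0,0.45],[-0.06,-0.017,0,0,0,0,0.45],[-0.097,-0.027,0,0,0,0,0.45],[-0.134,-0.037,0,0,0,0,0.45],[-0.171,-0.047,0,0,0,0,0.45],[-0.208,-0.057,0,0,0,0,0.45],[-0.245,-0.067,0,0,0,0,0.45],[-0.282,-0.077,0,0,0,0,0.45],[-0.319,-0.087,0,0,0,0,0.45],[-0.356,-0.098,0,0,0,0,0.45],[-0.39,-0.108,0.02,0,0,0,0.45],[-0.415,-0.115,0.04,0,0,0,0.45],[-0.4265,-0.118,0.07,0,0,0,0.45],[-0.4265,-0.118,0.09,0,0,0,0.45],[-0.4265,-0.118,0.09,0,0,0,0.45],[-0.4265,-0.118,0.09,0,0,0,0.45],[-0.4265,-0.118,0.09,0,0,0,0.45]]
  ]
}}

```text
t: 27.3
eef_pos: [0.4968, -0.4166, 0.1125]
tool_rot: [-0.0, 0.693, 0.721, -0.0]
contact_force: [0.5, -0.3, 1.3]
gripper_width: 0.454
grasp_force: 0.0
```

```bash
python3 - <<'E'
from station import bot
from h import *
go(bot,[.4965,-.4168,.0375],2.3)
E
```

```text
q7 1.12 pos [ 0.4968 -0.4166  0.1125] shift [-0.0002, -0.0003, 0.075] turn [-0.0, -0.0, -0.01] t 27.3 F [ 0.5 -0.3  1.3] w 0.45
```

>>> {"name": "servo_tool", "arguments": {
  "motion": [
    [[0,0,0.03,0,0,0,0.45],[0,0,0.055,0,0,0,0.45],[0,0,0.07,0,0,0,0.45],[0,0,0.075,0,0,0,0.45],[0,0,0.075,0,0,0,0.45],[0,0,0.075,0,0,0,0],[0,0,0.075,0,0,0,0],[0,0,0.075,0,0,0,0],[0,0,0.075,0,0,0,0],[0,0,0.075,0,0,0,0],[0,0,0.065,0,0,0,0],[0,0,0.045,0,0,0,0],[0,0,0.01,0,0,0,0],[0,0,-0.03,0,0,0,0],[0,0,-0.07,0,0,0,0],[0,0,-0.09,0,0,0,0],[0,0,-0.09,0,0,0,0],[0,0,-0.09,0,0,0,0]]
  ]
}}

```text
t: 28.8
eef_pos: [0.4967, -0.4173, 0.2039]
tool_rot: [0.001, 0.693, 0.721, 0.0]
contact_force: [0.2, 0.1, -1.4]
gripper_width: 0.215
grasp_force: 39.2
```

```bash
python3 - <<'E'
from station import bot
from h import *
go(bot,[.601,-.0574,.2],2.3)
E
```

```text
q7 1.06 pos [ 0.4967 -0.4173  0.2039] shift [0.3556, 0.1181, 0.0038] turn [0.03, 0.01, -0.02] t 28.8 F [ 0.2  0.1 -1.4] w 0.21
```

>>> {"name": "servo_tool", "arguments": {
  "motion": [
    [[0.025,0.008,0,0,0,0,0],[0.06,0.02,0,0,0,0,0],[0.097,0.032,0,0,0,0,0],[0.134,0.044,0,0,0,0,0],[0.171,0.057,0,0,0,0,0],[0.208,0.069,0,0,0,0,0],[0.245,0.081,0,0,0,0,0],[0.282,0.094,0,0,0,0,0],[0.315,0.105,0,0,0,0,0],[0.34,0.113,0,0,0,0,0],[0.355,0.118,0,0,0,0,0],[0.355,0.118,0,0,0,0,0],[0.355,0.118,0,0,0,0,0],[0.355,0.118,0,0,0,0,0],[0.355,0.118,0,0,0,0,0],[0.355,0.118,0,0,0,0,0],[0.355,0.118,0,0,0,0,0]]
  ]
}}

```text
t: 30.22
eef_pos: [0.6002, -0.059, 0.2024]
tool_rot: [0.0, 0.694, 0.72, 0.0]
contact_force: [-0.8, -0.2, -0.6]
gripper_width: 0.218
grasp_force: 39.2
```

```bash
python3 - <<'E'
from station import bot
from h import *
w=bot.read_camera("wrist"); cv2.imwrite("pics/w7.png",w["img"][:,:,::-1])
go(bot,[.601,-.0574,.096],2.3)
E
```

```text
q7 0.45 pos [ 0.6003 -0.0587  0.2023] shift [0.0013, 0.0007, 0.1063] turn [0.0, 0.0, -0.04] t 30.3 F [ 0.4  0.2 -0.3] w 0.22
```

View pics/w7.png

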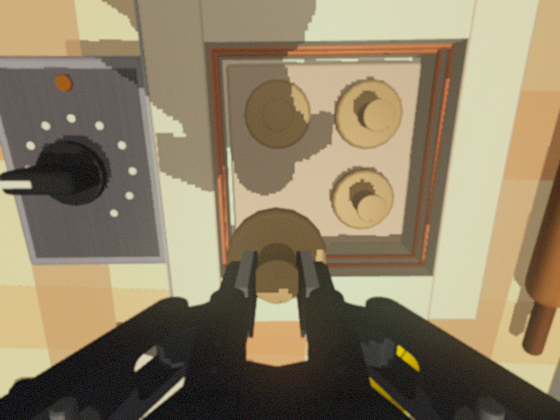

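Wrist: three lids stand well placed in the chamber; dial dots visible at (31,146)…(114,213), the pointer lies leftwards at (10,182), hiding dot 0: dial is at 0 or nearly. Place the fourth lid.

>>> {"name": "servo_tool", "arguments": {
  "motion": [
    [[0.001,0,0.03,0,0,0,0],[0.001,0,0.06,0,0,0,0],[0.001,0,0.085,0,0,0,0],[0.001,0,0.097,0,0,0,0],[0.001,0,0.103,0,0,0,0],[0.001,0,0.106,0,0,0,0],[0.001,0,0.107,0,0,0,0],[0.001,0,0.107,0,0,0,0],[0.001,0,0.107,0,0,0,0.45],[0.001,0,0.107,0,0,0,0.45],[0.001,0,0.107,0,0,0,0.45],[0.001,0,0.103,0,0,0,0.45],[0.001,0,0.08,0,0,0,0.45],[0.001,0,0.04,0,0,0,0.45],[0.001,0,0,0,0,0,0.45],[0,0,-0.04,0,0,0,0.45],[0,0,-0.08,0,0,0,0.45],[0,0,-0.1,0,0,0,0.45],[0,0,-0.1,0,0,0,0.45]]
  ]
}}

```text
t: 31.85
eef_pos: [0.6031, -0.0589, 0.308]
tool_rot: [0.003, 0.693, 0.72, 0.003]
contact_force: [-0.3, -0.2, 0.3]
gripper_width: 0.452
grasp_force: 0.0
```

```bash
python3 - <<'E'
from station import bot
from h import *
s=bot.read_camera("side"); im=s["img"].astype(int)
x0,y0=150,110  # handle on board: dark reddish
sub=im[110:230,130:270]; 
b=blobs(((sub[:,:,0]-sub[:,:,2]>20)&(sub.sum(2)<260)),40,2000)
for q in b:
    p=(q[2]+[130,110]).astype(np.float32); r=cv2.minAreaRect(p); print(q[0],r,cast(s,[r[0]],.079).round(4),rect(s,cv2.boxPoints(r),.079))
cv2.imwrite("pics/side8.png",cv2.resize(im[120:270,130:400].astype(np.uint8),None,fx=2.9,fy=2.9)[:,:,::-1])
go(bot,[.461,.3685,.30],2.3)
E
```

```text
112 ((198.91465759277344, 152.76829528808594), (25.456327438354492, 7.3401665687561035), 51.34019470214844) [[0.4552 0.3622 0.079 ]] (0.4549, 0.3641, 27, 133, 0.3)
147 ((188.17922973632812, 186.12261962890625), (58.92767333984375, 25.411699295043945), 15.945395469665527) [[0.3581 0.2367 0.079 ]] (0.3568, 0.2424, 105, 235, 36.7)
127 ((266.0000305175781, 188.00001525878906), (25.45584487915039, 16.970561981201172), 45.0) [[0.5595 0.0945 0.079 ]] (0.5604, 0.0965, 62, 117, 4.4)
525 ((231.40914916992188, 205.10275268554688), (20.989295959472656, 44.37736892700195), 80.13418579101562) [[0.4342 0.0911 0.079 ]] (0.436, 0.0911, 86, 137, 70.3)
1025 ((158.30023193359375, 214.4369659423828), (22.51738166809082, 56.553768157958984), 86.26860046386719) [[0.2348 0.1779 0.079 ]] (0.2337, 0.1796, 89, 180, 61.8)
q7 0.38 pos [ 0.6019 -0.0582  0.3051] shift [0.4318, -0.1243, 0.0046] turn [0.06, -0.0, -0.02] t 31.9 F [ 0.8  0.  -1.2] w 0.45
```

View pics/side8.png

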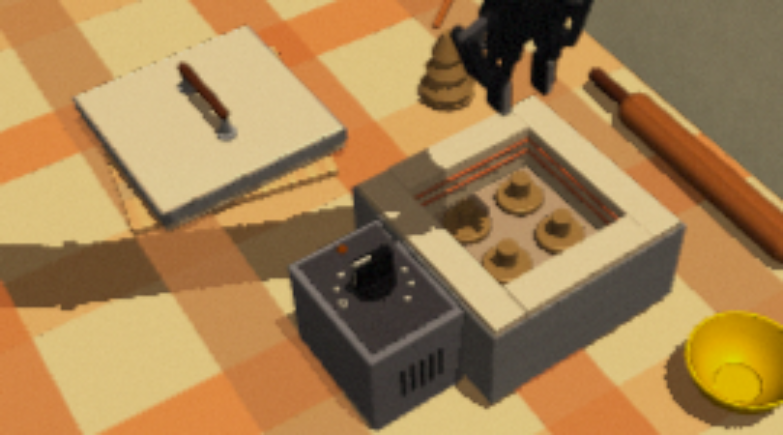

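All four lids stand in the kiln; cover on the board. Fetch the cover.

>>> {"name": "servo_tool", "arguments": {
  "motion": [
    [[0.025,-0.007,0,0,0,0,0.5],[0.06,-0.017,0,0,0,0,0.5],[0.097,-0.028,0,0,0,0,0.5],[0.134,-0.039,0,0,0,0,0.5],[0.171,-0.049,0,0,0,0,0.5],[0.208,-0.06,0,0,0,0,0.5],[0.245,-0.07,0,0,0,0,0.5],[0.282,-0.081,0,0,0,0,0.5],[0.319,-0.092,0,0,0,0,0.5],[0.356,-0.102,0,0,0,0,0.5],[0.393,-0.113,0,0,0,0,0.5],[0.42,-0.121,0,0,0,0,0.5],[0.432,-0.124,0,0,0,0,0.5],[0.432,-0.124,0.03,0,0,0,0.5],[0.432,-0.124,0.06,0,0,0,0.5],[0.432,-0.124,0.06,0,0,0,0.5],[0.432,-0.124,0.06,0,0,0,0.5],[0.432,-0.124,0.06,0,0,0,0.5],[0.432,-0.124,0.06,0,0,0,0.5]]
  ],
  "grip_force": 100
}}

```text
t: 33.48
eef_pos: [0.4612, 0.3691, 0.2439]
tool_rot: [0.0, 0.694, 0.72, 0.001]
contact_force: [0.4, 0.2, -0.7]
gripper_width: 0.5
grasp_force: 0.0
```

```bash
python3 - <<'E'
from station import bot
from h import *
c=bot.read_camera("wrist"); im=c["img"].astype(int); cv2.imwrite("pics/w9.png",c["img"][:,:,::-1])
a,b=project(c,[[.461,.29,.079],[.461,.45,.079]]); print(a,b)
x0=int(min(a[0],b[0]))-50; y0=max(0,int(min(a[1],b[1]))); sub=im[y0:y0+170,x0:x0+100]; m=(sub[:,:,0]-sub[:,:,2]>25)&(sub.sum(2)<330)
for q in blobs(m,200,6000):
    p=(q[2]+[x0,y0]).astype(np.float32); r=cv2.minAreaRect(p); print(q[0],r,cast(c,[r[0]],.079).round(4)); print(rect(c,cv2.boxPoints(r),.082))
go(bot,[.461,.3685,.064],2.3)
E
```

```text
[273.36744019 263.69842117] [279.50467866 105.66749333]
2143 ((268.5, 121.5), (33.0, 91.0), 90.0) [[0.4513 0.4356 0.079 ]]
(0.4513, 0.4354, 85, 29, 2.2)
1417 ((275.5, 191.0), (110.0, 13.0), 90.0) [[0.4603 0.3694 0.079 ]]
(0.4604, 0.3673, 13, 111, 2.1)
q7 -0.38 pos [0.4611 0.3693 0.2439] shift [-0.0011, -0.0004, 0.1799] turn [0.02, -0.02, -0.03] t 33.5 F [-0.8 -0.4 -0.2] w 0.50
```

>>> {"name": "servo_tool", "arguments": {
  "motion": [
    [[-0.001,0,0.04,0,0,0,0.5],[-0.001,0,0.08,0,0,0,0.5],[-0.001,0,0.12,0,0,0,0.5],[-0.001,0,0.155,0,0,0,0.5],[-0.001,0,0.17,0,0,0,0.5],[-0.001,0,0.178,0,0,0,0.5],[-0.001,0,0.18,0,0,0,0.5],[-0.001,0,0.18,0,0,0,0],[-0.001,0,0.18,0,0,0,0],[-0.001,0,0.18,0,0,0,0],[-0.001,0,0.18,0,0,0,0],[-0.001,0,0.18,0,0,0,0],[-0.001,0,0.18,0,0,0,0],[-0.001,0,0.175,0,0,0,0],[-0.001,0,0.16,0,0,0,0],[-0.001,0,0.13,0,0,0,0],[-0.001,0,0.09,0,0,0,0],[-0.001,0,0.05,0,0,0,0],[-0.001,0,0.01,0,0,0,0],[-0.001,0,0,0,0,0,0]]
  ]
}}

```text
t: 35.2
eef_pos: [0.4624, 0.369, 0.2484]
tool_rot: [-0.0, 0.694, 0.72, 0.004]
contact_force: [2.0, 0.7, -5.9]
gripper_width: 0.127
grasp_force: 98.4
```

```bash
python3 - <<'E'
from station import bot
from h import *
go(bot,[.6345,-.0205,.245],2.4)
E
```

```text
q7 -0.38 pos [0.4624 0.369  0.2484] shift [-0.3957, 0.1572, 0.002] turn [0.07, -0.07, -0.05] t 35.2 F [ 2.   0.7 -5.9] w 0.13
```

>>> {"name": "servo_tool", "arguments": {
  "motion": [
    [[-0.01,0.004,0,0,0,0,0],[-0.03,0.012,0,0,0,0,0],[-0.06,0.024,0,0,0,0,0],[-0.09,0.036,0,0,0,0,0],[-0.12,0.048,0,0,0,0,0],[-0.15,0.06,0,0,0,0,0],[-0.18,0.072,0,0,0,0,0],[-0.21,0.084,0,0,0,0,0],[-0.24,0.096,0,0,0,0,0],[-0.27,0.108,0,0,0,0,0],[-0.3,0.12,0,0,0,0,0],[-0.33,0.132,0,0,0,0,0],[-0.36,0.143,0,0,0,0,0],[-0.38,0.152,0,0,0,0,0],[-0.39,0.157,0,0,0,0,0],[-0.395,0.158,0,0,0,0,0],[-0.395,0.158,0,0,0,0,0],[-0.395,0.158,0,0,0,0,0],[-0.395,0.158,0,0,0,0,0],[-0.395,0.158,0,0,0,0,0]]
  ]
}}

```text
t: 36.87
eef_pos: [0.6327, -0.0183, 0.2418]
tool_rot: [-0.001, 0.692, 0.722, 0.0]
contact_force: [-0.3, 0.0, -6.3]
gripper_width: 0.123
grasp_force: 98.4
```

```bash
python3 - <<'E'
from station import bot
from h import *
go(bot,[.6345,-.0205,.182],2.4)
s=bot.read_camera("side"); cv2.imwrite("pics/side10.png",cv2.resize(s["img"][90:270,200:400],None,fx=3,fy=3)[:,:,::-1])
E
```

```text
q7 0.36 pos [ 0.6327 -0.0183  0.2418] shift [-0.0024, 0.0017, 0.0598] turn [-0.01, -0.01, -0.01] t 36.9 F [-0.3  0.  -6.3] w 0.12
```

View pics/side10.png

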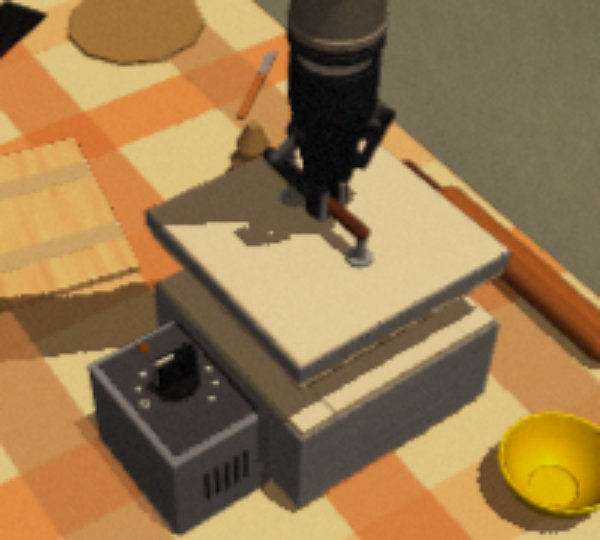

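Cover hangs level and square above the kiln. Lower it, let go, and rise.

>>> {"name": "servo_tool", "arguments": {
  "motion": [
    [[-0.002,0.0015,0.02,0,0,0,0],[-0.002,0.0015,0.038,0,0,0,0],[-0.002,0.0015,0.048,0,0,0,0],[-0.002,0.0015,0.054,0,0,0,0],[-0.002,0.0015,0.058,0,0,0,0],[-0.002,0.0015,0.061,0,0,0,0],[-0.002,0.0015,0.062,0,0,0,0],[-0.002,0.0015,0.062,0,0,0,0],[-0.002,0.0015,0.062,0,0,0,0],[-0.002,0.0015,0.062,0,0,0,0.5],[-0.002,0.0015,0.062,0,0,0,0.5],[-0.002,0.0015,0.062,0,0,0,0.5],[-0.002,0.0015,0.062,0,0,0,0.5],[-0.002,0.0015,0.055,0,0,0,0.5],[-0.002,0.0015,0.035,0,0,0,0.5],[-0.002,0.0015,0,0,0,0,0.5],[-0.002,0.0015,-0.04,0,0,0,0.5],[-0.002,0.0015,-0.08,0,0,0,0.5],[-0.002,0.0015,-0.08,0,0,0,0.5]]
  ]
}}

```text
t: 38.5
eef_pos: [0.6384, -0.0242, 0.3312]
tool_rot: [0.005, 0.694, 0.72, 0.004]
contact_force: [0.7, -0.6, -0.2]
gripper_width: 0.5
grasp_force: 0.0
```

>>> {"name": "servo_tool", "arguments": {
  "motion": [
    [[0,0,0,0,0,0,0.5],[0,0,0,0,0,0,0.5],[0,0,0,0,0,0,0.5],[0,0,0,0,0,0,0.5]]
  ]
}}

```text
t: 38.83
eef_pos: [0.634, -0.022, 0.3208]
tool_rot: [-0.001, 0.693, 0.721, -0.001]
contact_force: [-0.6, 0.0, 0.1]
gripper_width: 0.502
grasp_force: 0.0
```

```bash
python3 - <<'E'
from station import bot
from h import *
c=bot.read_camera("wrist"); im=c["img"].astype(int); cv2.imwrite("pics/w11.png",c["img"][:,:,::-1])
a,b=project(c,[[.633,-.1,.197],[.633,.06,.197]])
x0=int(min(a[0],b[0]))-50; y0=max(0,int(min(a[1],b[1]))); sub=im[y0:y0+190,x0:x0+100]; m=(sub[:,:,0]-sub[:,:,2]>25)&(sub.sum(2)<330)
for q in blobs(m,200,6000):
    p=(q[2]+[x0,y0]).astype(np.float32); r=cv2.minAreaRect(p); print(q[0],r,cast(c,[r[0]],.197).round(4)); print(rect(c,cv2.boxPoints(r),.2))
s=bot.read_camera("side")
print(rect(s,cv2.convexHull(big(cv2.morphologyEx(flood(s["img"],(290,195),35),cv2.MORPH_OPEN,np.ones((3,3))))).reshape(-1,2),.165))
k=np.array([.6345,-.0205]); ex=np.array([np.cos(.042),np.sin(.042)]); d=k-.175*ex
go(bot,[*d,.25],92.4); go(bot,[*d,.25],2.4)
E
```

```text
1874 ((278.57757568359375, 200.51100158691406), (125.00304412841797, 17.99872398376465), 89.31793975830078) [[ 0.6353 -0.0207  0.197 ]]
(0.6354, -0.0231, 16, 111, 3.1)
(0.6359, -0.0219, 237, 239, 2.4)
q7 0.32 pos [ 0.6343 -0.0221  0.3211] shift [0.001, -0.1746, 0.0715] turn [-0.02, 0.02, 17.96] t 38.9 F [0.5 0.5 0.3] w 0.50
q7 0.32 pos [ 0.6343 -0.0221  0.3211] shift [0.001, -0.1746, 0.0715] turn [-0.02, 0.0, -0.04] t 38.9 F [0.5 0.5 0.3] w 0.50
```

View pics/w11.png

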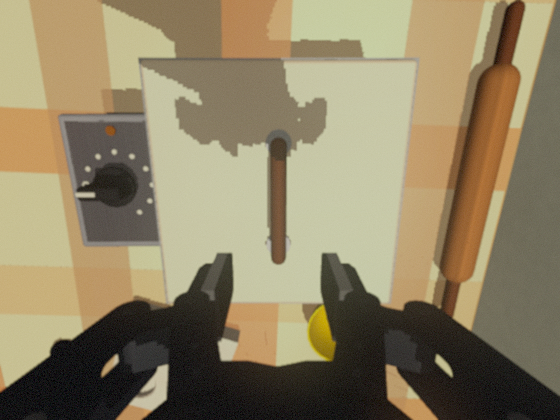

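Cover sits squarely ((0.6355,-0.0215), 2.4°); dial at (115,185) px with pointer at (85,193), i.e. at off or near. Go over the dial, fingers across the bar.

>>> {"name": "servo_tool", "arguments": {
  "motion": [
    [[0.001,-0.03,0,0,0,-1.4,0.5],[0.001,-0.06,0,0,0,-2.8,0.5],[0.001,-0.09,0,0,0,-4.2,0.5],[0.001,-0.12,0,0,0,-5.6,0.5],[0.001,-0.15,0,0,0,-7,0.5],[0.001,-0.165,0,0,0,-8.4,0.5],[0.001,-0.174,0,0,0,-9.8,0.5],[0.001,-0.174,0,0,0,-11.2,0.5],[0.001,-0.174,0,0,0,-12.6,0.5],[0.001,-0.174,0,0,0,-14,0.5],[0.001,-0.174,0,0,0,-15.4,0.5],[0.001,-0.174,0,0,0,-16.8,0.5],[0.001,-0.174,0,0,0,-18,0.5],[0.001,-0.174,0,0,0,-18,0.5],[0.001,-0.174,0,0,0,-18,0.5],[0.001,-0.174,0,0,0,-18,0.5],[0.001,-0.174,0,0,0,-18,0.5],[0.001,-0.174,0,0,0,-18,0.5]]
  ]
}}

```text
t: 40.43
eef_pos: [0.4608, -0.028, 0.3222]
tool_rot: [-0.0, -0.019, 1.0, -0.0]
contact_force: [-0.7, -0.1, -0.2]
gripper_width: 0.499
grasp_force: 0.0
```

```bash
python3 - <<'E'
from station import bot
from h import *
c=bot.read_camera("wrist"); cv2.imwrite("pics/w12.png",c["img"][:,:,::-1])
print(project(c,[[.4596,-.0278,.118]]))
go(bot,[.4596,-.0278,.14],92.4)
E
```

```text
[[276.57970493 182.03642998]]
q7 1.55 pos [ 0.4608 -0.028   0.3222] shift [0.0012, 0.0003, 0.1822] turn [0.0, -0.0, -0.05] t 40.5 F [ 0.2 -0.8  0. ] w 0.50
```

View pics/w12.png

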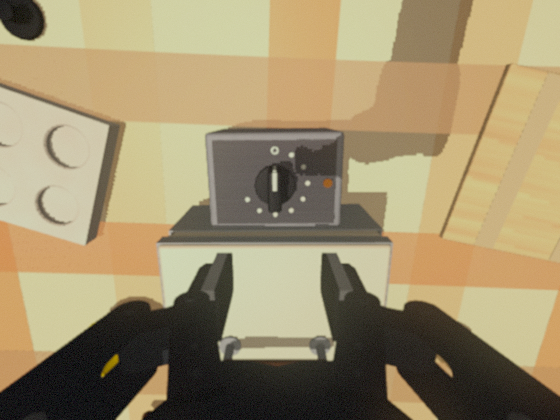

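Wrist view: hollow off-dot at (275,150), pointer straight toward it, so the dial is at 0; dot 6 at (275,215), dot 3 at (307,183). A half turn clockwise is needed.

```bash
python3 - <<'E'
from station import bot
from h import *
c=bot.read_camera("wrist")
p=cast(c,[(275,150),(275,215),(307,183),(247.5,199),(303,199),(291.5,155)],.118)
print(p.round(4),p[:2].mean(0).round(4))
A=np.c_[2*p[:,:2],np.ones(6)]; print(np.linalg.lstsq(A,(p[:,:2]**2).sum(1),rcond=None)[0][:2])
# pointer/bar on top z=.164
im=c["img"].astype(int); sub=im[150:215,255:300]; m=(sub.min(2)>110)
for q in blobs(m,15,400): r=cv2.minAreaRect((q[2]+[255,150]).astype(np.float32)); print(q[0],r,cast(c,[r[0]],.164).round(4))
E
```

```text
[[ 0.4246 -0.0308  0.118 ]
 [ 0.4981 -0.0281  0.118 ]
 [ 0.4594  0.0061  0.118 ]
 [ 0.4804 -0.0598  0.118 ]
 [ 0.478   0.0028  0.118 ]
 [ 0.4292 -0.0128  0.118 ]] [ 0.4613 -0.0295  0.118 ]
[ 0.46127193 -0.02961456]
39 ((274.0, 152.0), (4.0, 8.0), 90.0) [[ 0.4216 -0.0317  0.164 ]]
32 ((291.0, 154.5), (5.0, 6.0), 90.0) [[ 0.4234 -0.0156  0.164 ]]
100 ((274.0, 180.5), (21.0, 4.0), 90.0) [[ 0.4488 -0.0307  0.164 ]]
28 ((258.5, 210.5), (5.0, 5.0), 90.0) [[ 0.4795 -0.0449  0.164 ]]
26 ((290.5, 210.0), (4.0, 5.0), 90.0) [[ 0.4778 -0.0133  0.164 ]]
```

>>> {"name": "servo_tool", "arguments": {
  "motion": [
    [[0,-0.001,0.04,0,0,0,0.5],[0,-0.001,0.08,0,0,0,0.5],[0,-0.001,0.12,0,0,0,0.5],[0,-0.001,0.155,0,0,0,0.5],[0,-0.001,0.172,0,0,0,0.5],[0,-0.001,0.18,0,0,0,0.5],[0,-0.001,0.183,0,0,0,0.5],[0,-0.001,0.183,0,0,0,0.5],[0,-0.001,0.183,0,0,0,0.5],[0,-0.001,0.183,0,0,0,0.05],[0,-0.001,0.183,0,0,0,0.05],[0,-0.001,0.183,0,0,0,0.05],[0,-0.001,0.183,0,0,0,0.05],[0,-0.001,0.183,0,0,0,0.05],[0,-0.001,0.183,0,0,0,0.05],[0,-0.001,0.183,0,0,0,0.05]]
  ],
  "grip_force": 60
}}

```text
t: 41.87
eef_pos: [0.4618, -0.0299, 0.1399]
tool_rot: [0.001, -0.019, 1.0, -0.0]
contact_force: [0.9, -6.1, 3.8]
gripper_width: 0.148
grasp_force: 61.9
```

Now push in 8 mm.

>>> {"name": "servo_tool", "arguments": {
  "motion": [
    [[0,0,0.002,0,0,0,0.05],[0,0,0.004,0,0,0,0.05],[0,0,0.006,0,0,0,0.05],[0,0,0.007,0,0,0,0.05],[0,0,0.008,0,0,0,0.05],[0,0,0.008,0,0,0,0.05],[0,0,0.008,0,0,0,0.05]]
  ]
}}

```text
t: 42.45
eef_pos: [0.462, -0.0299, 0.1342]
tool_rot: [0.001, -0.019, 1.0, 0.001]
contact_force: [-12.2, -4.0, 43.7]
gripper_width: 0.149
grasp_force: 67.8
```

>>> {"name": "servo_tool", "arguments": {
  "motion": [
    [[0,0,-0.001,0,0,0,0.05],[0,0,-0.001,0,0,1,0.05],[0,0,-0.001,0,0,2,0.05],[0,0,-0.001,0,0,3,0.05],[0,0,-0.001,0,0,4,0.05],[0,0,-0.001,0,0,5,0.05],[0,0,-0.001,0,0,6,0.05],[0,0,-0.001,0,0,7,0.05],[0,0,-0.001,0,0,8,0.05],[0,0,-0.001,0,0,9,0.05],[0,0,-0.001,0,0,10,0.05],[0,0,-0.001,0,0,11,0.05],[0,0,-0.001,0,0,12,0.05],[0,0,-0.001,0,0,13,0.05],[0,0,-0.001,0,0,14,0.05],[0,0,-0.001,0,0,15,0.05],[0,0,-0.001,0,0,16,0.05],[0,0,-0.001,0,0,17,0.05],[0,0,-0.001,0,0,18,0.05],[0,0,-0.001,0,0,18,0.05]]
  ]
}}

```text
t: 44.12
eef_pos: [0.461, -0.0313, 0.1343]
tool_rot: [0.0, 0.696, 0.718, -0.0]
contact_force: [-11.8, -3.9, 35.5]
gripper_width: 0.15
grasp_force: 66.7
```

>>> {"name": "servo_tool", "arguments": {
  "motion": [
    [[0,0,0,0,0,1,0.05],[0,0,0,0,0,2,0.05],[0,0,0,0,0,3,0.05],[0,0,0,0,0,4,0.05],[0,0,0,0,0,5,0.05],[0,0,0,0,0,6,0.05],[0,0,0,0,0,7,0.05],[0,0,0,0,0,8,0.05],[0,0,0,0,0,9,0.05],[0,0,0,0,0,10,0.05],[0,0,0,0,0,11,0.05],[0,0,0,0,0,12,0.05],[0,0,0,0,0,13,0.05],[0,0,0,0,0,14,0.05],[0,0,0,0,0,15,0.05],[0,0,0,0,0,16,0.05],[0,0,0,0,0,17,0.05],[0,0,0,0,0,18,0.05],[0,0,0,0,0,18,0.05],[0,0,0,0,0,18,0.05]]
  ]
}}

```text
t: 45.78
eef_pos: [0.4597, -0.0304, 0.1344]
tool_rot: [-0.0, 1.0, 0.018, -0.001]
contact_force: [-13.7, -0.4, 35.8]
gripper_width: 0.148
grasp_force: 66.5
```

```bash
python3 - <<'E'
from station import bot
from h import *
go(bot,[.461,-.03,.14],92.4); print(bot.get_obs()["torque"])
E
```

```text
q7 -0.62 pos [ 0.4597 -0.0304  0.1344] shift [0.0013, -0.0003, -0.0056] turn [-0.01, 0.01, -0.06] t 45.8 F [-13.7  -0.4  35.8] w 0.15
[-0.35456979  3.14554995  0.01281085]
```

>>> {"name": "servo_tool", "arguments": {
  "motion": [
    [[0,0,-0.002,0,0,0,0.05],[0,0,-0.004,0,0,0,0.05],[0,0,-0.006,0,0,0,0.05],[0,0,-0.007,0,0,0,0.05],[0,0,-0.007,0,0,0,0.05],[0,0,-0.007,0,0,0,0.5],[0,0,-0.007,0,0,0,0.5],[0,0,-0.007,0,0,0,0.5],[0,0,-0.007,0,0,0,0.5],[0,0,-0.007,0,0,0,0.5],[0,0,-0.02,0,0,0,0.5],[0,0,-0.05,0,0,0,0.5],[0,0,-0.09,0,0,0,0.5],[0,0,-0.13,0,0,0,0.5],[0,0,-0.17,0,0,0,0.5],[0,0,-0.19,0,0,0,0.5],[0,0,-0.19,0,0,0,0.5],[0,0,-0.19,0,0,0,0.5],[0,0,-0.19,0,0,0,0.5],[0,0,-0.19,0,0,0,0.5]]
  ]
}}

```text
t: 47.45
eef_pos: [0.4603, -0.0281, 0.3216]
tool_rot: [-0.001, 1.0, 0.02, -0.001]
contact_force: [0.1, 0.7, -0.0]
gripper_width: 0.504
grasp_force: 0.0
```

```bash
python3 - <<'E'
from station import bot
from h import *
c=bot.read_camera("wrist"); im=c["img"].astype(int)
u=project(c,[[.461,-.0293,.16]])[0].astype(int); print(u)
x0,y0=u-[50,50]; sub=im[y0:y0+100,x0:x0+100]
for q in blobs(sub.min(2)>105,12,400):
    r=cv2.minAreaRect((q[2]+[x0,y0]).astype(np.float32)); print(q[0],r,cast(c,[r[0]],.118).round(4)[0],cast(c,[r[0]],.164).round(4)[0])
for n,sd in (("side",(290,195)),):
    s=bot.read_camera(n); print("cover",rect(s,cv2.convexHull(big(cv2.morphologyEx(flood(s["img"],sd,35),cv2.MORPH_OPEN,np.ones((3,3))))).reshape(-1,2),.165))
go(bot,[.461,-.03,.3],92.4)
E
```

```text
[278 190]
33 ((278.5, 150.0), (6.0, 5.0), 90.0) [ 0.496  -0.0283  0.118 ] [ 0.5008 -0.0279  0.164 ]
32 ((262.0, 154.5), (5.0, 6.0), 90.0) [ 0.4904 -0.0107  0.118 ] [ 0.496  -0.0126  0.164 ]
32 ((295.5, 154.5), (5.0, 5.0), 90.0) [ 0.4919 -0.0469  0.118 ] [ 0.4973 -0.0441  0.164 ]
30 ((250.5, 167.0), (6.0, 5.0), 90.0) [0.4763 0.0015 0.118 ] [ 0.4838 -0.0021  0.164 ]
32 ((307.5, 166.5), (5.0, 5.0), 90.0) [ 0.4795 -0.0608  0.118 ] [ 0.4865 -0.0561  0.164 ]
102 ((279.0, 180.5), (21.0, 4.0), 90.0) [ 0.4626 -0.0303  0.118 ] [ 0.4719 -0.0297  0.164 ]
30 ((246.5, 183.5), (5.0, 5.0), 90.0) [0.4578 0.0056 0.118 ] [0.4677 0.0015 0.164 ]
25 ((263.10003662109375, 210.30003356933594), (4.919349670410156, 4.919349670410156), 26.56505012512207) [ 0.4274 -0.0137  0.118 ] [ 0.4414 -0.0152  0.164 ]
44 ((279.20269775390625, 215.21621704101562), (5.753964424133301, 8.219949722290039), 80.53767395019531) [ 0.4223 -0.0323  0.118 ] [ 0.4369 -0.0314  0.164 ]
cover (0.6359, -0.0215, 237, 240, 2.3)
q7 -1.66 pos [ 0.46   -0.0285  0.3212] shift [0.001, 0.0015, 0.0212] turn [0.04, 0.03, -0.03] t 47.5 F [ 0.5 -0.9  0.8] w 0.50
```

```bash
python3 - <<'E'
from station import bot
print(bot.hand_in())
E
```

```text
the job is handed in; nothing more can be done
None
```

The job is handed in at about t = 47.5 s, though `hand_in()` returned no verdict: all four lids were seen on the kiln shelf before it was closed, the cover measures square on the rim, and the dial's pointer stands at 6 with the gripper clear.

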